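# Build up and close the pump port

### The job

Get the pump port ready for a leak test: lift the orange dust cover off the port by its ring and stand it upright on the round green mat, wholly on the mat. Then stack every aluminium spacer flange that is on the bench on the port, each fully home over the spigot below, and close the stack with the steel end cap, lifted by its handle and also fully home. Only then push the red valve lever right over to the far side, and leave the tin, vial, wrench and marker where they are.

Things in the scene. Friction and masses are not known exactly. Their poses are not given: they have to be found in the camera images.
- port_face (a point): pump port: aluminium flange 60 mm in diameter on a fixed grey base plate (110 x 240 x 18 mm), with a centring spigot (42 mm diameter, 7 mm high, 3 mm bevel). Point: centre of the flange's flat seating face, 40 mm above the worktop, the spigot rising from it. y along the plate towards the lever, x across it, roughly away from the robot, z up. The dust cover sits on it at the start
- cover_ring (a point): orange plastic dust cover, 60 mm in diameter, 16 mm high, with an upright ring on top (37 mm outer diameter, bar 9 mm thick) in its yz plane, so pinched along its x. Point: centre of the bar at the top of the ring, on the axis, 45 mm above the underside; z up. Recess underneath 45 mm wide, 9 mm deep. Loose, 0.09 kg
- rest_mat: round green mat, 120 mm in diameter, 4 mm thick, fixed on the worktop; origin at the centre of its underside
- spacer_0_mid (a point): aluminium spacer flange, 60 mm in diameter, 30 mm high plus a centring spigot on top (42 mm diameter, 7 mm high, 3 mm bevel); recess in its underside 45 mm wide, 9 mm deep, goes over the spigot below with 1.5 mm play all round. 0.22 kg, starts upright on the worktop, may be absent (None). Point: on its axis, 15 mm above its underside; z up along the axis. Can be gripped across its 60 mm rim
- spacer_1_mid (a point): aluminium spacer flange, 60 mm in diameter, 30 mm high plus a centring spigot on top (42 mm diameter, 7 mm high, 3 mm bevel); recess in its underside 45 mm wide, 9 mm deep, goes over the spigot below with 1.5 mm play all round. 0.22 kg, starts upright on the worktop, may be absent (None). Point: on its axis, 15 mm above its underside; z up along the axis. Can be gripped across its 60 mm rim
- spacer_2_mid (a point): aluminium spacer flange, 60 mm in diameter, 30 mm high plus a centring spigot on top (42 mm diameter, 7 mm high, 3 mm bevel); recess in its underside 45 mm wide, 9 mm deep, goes over the spigot below with 1.5 mm play all round. 0.22 kg, starts upright on the worktop, may be absent (None). Point: on its axis, 15 mm above its underside; z up along the axis. Can be gripped across its 60 mm rim
- cap_handle (a point): steel end cap, 60 mm in diameter, 16 mm high, with a bail handle: two posts 50 mm apart joined by a round bar 10 mm thick along y, so pinched along x. Point: middle of the bar, on the cap's axis, 48 mm above the underside; z up. Recess underneath 45 mm wide, 9 mm deep, as on the spacers. Loose, 0.25 kg
- valve (a joint): valve lever on the base plate: 0 = leaning towards the plate's -x (towards the robot), grows to 1.0 rad when pushed over to +x (away from the robot); stays where it is left, needs only a few newtons
- valve_tip (a point): centre of the red ball (26 mm) at the tip of the valve lever, 80 mm from its pivot, which is on the plate's mid-line 125 mm along y from the port's axis and 40 mm above the worktop. Swings in the plate's xz plane: at 0 it leans 0.5 rad to -x, at 1.0 rad 0.5 rad to +x
- tin: small round white tin, bystander, to be left alone; origin at the centre of its underside
- wash_vial: small capped vial, bystander, to be left alone; origin at the centre of its underside
- wrench: open-ended wrench, bystander, to be left alone; origin at the centre of its underside
- marker: white marker with a black cap, bystander, to be left alone; origin at the centre of its underside

How it is judged (in metres and radians):
On the way, in this order (a step that is already met when the one before it is completed fails the run):
1. the dust cover stands upright on the green mat (horizontal distance between cover_ring and rest_mat below 0.034 m and height (world z) of cover_ring below 0.053 m and angle between cover_ring's own z axis and vertical below 0.08 rad and linear speed of dust_cover below 0.03 m/s and contact force between the fingers and dust_cover below 0.1 N), for 0.2 s.
2. all spacers present are seated on the port, one on another, with the end cap seated on top, let go, and the valve still not thrown ((z of spacer_0_mid in the frame of port_face between 0.0125 and 0.0175 m or z of spacer_0_mid in the frame of port_face between 0.0425 and 0.0475 m or z of spacer_0_mid in the frame of port_face between 0.0725 and 0.0775 m) and horizontal distance between each of spacer_0_mid, spacer_1_mid, spacer_2_mid, cap_handle and port_face below 0.009 m and angle between each of spacer_0_mid, spacer_1_mid, spacer_2_mid, cap_handle's own z axis and vertical below 0.06 rad and linear speed of each of spacer_0, spacer_1, spacer_2, end_cap below 0.03 m/s and (z of spacer_1_mid in the frame of port_face between 0.0125 and 0.0175 m or z of spacer_1_mid in the frame of port_face between 0.0425 and 0.0475 m or z of spacer_1_mid in the frame of port_face between 0.0725 and 0.0775 m) and (z of spacer_2_mid in the frame of port_face between 0.0125 and 0.0175 m or z of spacer_2_mid in the frame of port_face between 0.0425 and 0.0475 m or z of spacer_2_mid in the frame of port_face between 0.0725 and 0.0775 m) and (z of cap_handle in the frame of port_face between 0.0755 and 0.0805 m or z of cap_handle in the frame of port_face between 0.1055 and 0.1105 m or z of cap_handle in the frame of port_face between 0.1355 and 0.1405 m) and z of cap_handle in the frame of spacer_0_mid above 0.058 m and z of cap_handle in the frame of spacer_1_mid above 0.058 m and z of cap_handle in the frame of spacer_2_mid above 0.058 m and contact force between the fingers and end_cap below 0.1 N and value of joint valve below 0.3 rad), for 0.3 s.
3. the valve lever is pushed over (value of joint valve above 0.85 rad), for 0.1 s.
At the end, for the whole second after the job is handed in: Cover upright, centre within 34 mm of the mat's; every spacer present and, above them, the cap stacked without gaps: tilt under 0.06 rad, within 9 mm of the port axis, at seated height to 2.5 mm; lever beyond 0.85 rad; all at rest (horizontal distance between cover_ring and rest_mat below 0.034 m and height (world z) of cover_ring below 0.053 m and angle between cover_ring's own z axis and vertical below 0.08 rad and linear speed of each of dust_cover, spacer_0, spacer_1, spacer_2, end_cap below 0.03 m/s and (z of spacer_0_mid in the frame of port_face between 0.0125 and 0.0175 m or z of spacer_0_mid in the frame of port_face between 0.0425 and 0.0475 m or z of spacer_0_mid in the frame of port_face between 0.0725 and 0.0775 m) and horizontal distance between each of spacer_0_mid, spacer_1_mid, spacer_2_mid, cap_handle and port_face below 0.009 m and angle between each of spacer_0_mid, spacer_1_mid, spacer_2_mid, cap_handle's own z axis and vertical below 0.06 rad and (z of spacer_1_mid in the frame of port_face between 0.0125 and 0.0175 m or z of spacer_1_mid in the frame of port_face between 0.0425 and 0.0475 m or z of spacer_1_mid in the frame of port_face between 0.0725 and 0.0775 m) and (z of spacer_2_mid in the frame of port_face between 0.0125 and 0.0175 m or z of spacer_2_mid in the frame of port_face between 0.0425 and 0.0475 m or z of spacer_2_mid in the frame of port_face between 0.0725 and 0.0775 m) and (z of cap_handle in the frame of port_face between 0.0755 and 0.0805 m or z of cap_handle in the frame of port_face between 0.1055 and 0.1105 m or z of cap_handle in the frame of port_face between 0.1355 and 0.1405 m) and z of cap_handle in the frame of spacer_0_mid above 0.058 m and z of cap_handle in the frame of spacer_1_mid above 0.058 m and z of cap_handle in the frame of spacer_2_mid above 0.058 m and value of joint valve above 0.85 rad); the robot touches nothing.
It fails at once if the small round white tin is shifted by more than 30 mm (distance of tin from where it was at the start of the episode above 0.03 m).
It fails at once if the small capped vial is shifted by more than 30 mm (distance of wash_vial from where it was at the start of the episode above 0.03 m).
It fails at once if the open-ended wrench is shifted by more than 30 mm (distance of wrench from where it was at the start of the episode above 0.03 m).
It fails at once if the white marker with a black cap is shifted by more than 30 mm (distance of marker from where it was at the start of the episode above 0.03 m).
Of spacer_0, spacer_1, spacer_2 only 2 to 3 are there at a start; the rules pass over those that are not, and their reading is None.
At some moment in a run one of spacer_0, spacer_1, spacer_2, end_cap may be knocked a few centimetres aside while the robot is not near it.
Once in a run the grip may slacken for a moment while it holds something.
It also fails if it takes over 200 s, if anything falls off the work surface, if the arm or the gripper's body presses on something with over 40 N, if the wrist force passes 120 N, or if a joint passes its speed limit or range.

### The arm

A 6-joint arm with a two-finger parallel gripper is mounted at the origin on a cart in front of the work surface, level with it; the furniture and walls round the work are solid. World frame = base frame: x ahead of the robot, y to its left, z up, the work surface at z = 0. Lengths are in mm, angles in degrees, forces in N, time in s.
With the tool pointing down it reaches from about 350 to 850 mm from the base axis. Payload 8.1 kg.
Tool frame: the origin (TCP) lies midway between the tips of the shut fingers; the grasp point (between the pads) lies 19 mm behind it; x points along the fingers, y is the direction in which the jaws open and shut, and the axes are right-handed (so a half turn about x gives the same grasp; the last joint's range is limited). The gripper opens to 85 mm and grips with 20 to 120 N. Pads are 22 mm wide; open, the fingers measure 114 mm over their backs; the gripper's body (76 mm by 85 mm) begins 54 mm behind the grasp point. The pads swing forward as they close: fully open they stand 13 mm farther back than shut.
Start: joints at [61.799, 7.471, 85.268, -0, 87.261, -4.893], TCP at [237.383, 551.049, 231.292] pointing down, gripper open.
Joint ranges: [-169.43, 169.43], [-51.17, 129.36], [1.28, 143.12], [-76.62, 256.62], [0, 156.53], [-152.29, 152.29]. Speed limits (degrees/s): [136.94, 136.94, 159.86, 180, 180, 180].

### API

Orientations are given as [roll, pitch, yaw] about the fixed x, y, z axes, in that order (R = Rz(yaw) Ry(pitch) Rx(roll)).
In Python, from bench import sense, snapshot, hand_in gives the robot as it stands.
- The arm moves only by the tool drive_tool, never from a script. Its argument "deltas" is a list of rows, each a list of 7 numbers: the closure in counts, from 0 (fully open) to 255 (shut), then the shift along the tool's x, y, z in m, then the turn, a rotation vector about the tool's x, y, z in rad. A call has exactly 10 rows; each row is the pose to reach, as a shift and turn from the pose commanded when the call began, along the tool's axes at that moment; what a row does not reach only later rows make up. A row lasts 1/12 s, in which the tool goes at most 41.7 mm and 7.16 degrees, less where a joint would pass 70% of its speed; a pose out of reach is approached as far as the arm can. A call with a gripper value outside its range is refused whole. The fingers move at their own pace and stop on an object; "squeeze" is the grip in N (left out, the last holds). Time passes only in rows, so rows that repeat a pose let the fingers close, or fill a call up. It gives the time, the measured TCP pose, the force and the opening at its end, in the units of the state.
- sense(): the state, without advancing time (a new reading comes with each control period).
- snapshot(name): name is "scene" or "top" or "wrist"; returns a dict with "frame" (480x640x3 uint8, blue, green, red), "fx", "fy", "cx", "cy" (pixels), "rvec" (rotation vector, rad) and "tvec" (3), from world to camera coordinates, as OpenCV has them. Camera axes: x right, y down, z forward; pixel columns grow to the right and rows downward; lengths in mm; the calibration is good to about 2 mm. The wrist camera is an equidistant fisheye: a pixel r from the principal point sees the ray r / f radians off the axis. A picture is of the moment at which its call begins. There is no depth.
- hand_in(): hands the job in, once; it reports no verdict.
The state is a dict: "time": time; "joint_pos": joint angles; "qd": joint speeds; "joint_efforts": joint torques, N m; "tool_pos": TCP position; "tcp_rot": TCP orientation; "ft_force": force on the tool from outside, world axes, zero at the start; "wrist_torque": the same for the moment, N m; "finger_gap": finger opening in mm.
Only numpy, scipy, OpenCV 4.12 (cv2) and the standard library are available. Lean on these libraries where they do the work, as an engineer would, in place of code of your own. Each camera call takes 0.05 s, during which the arm holds its last target.

## Working session

There is one attempt and no reset: what is moved stays moved. The work goes in short steps, Python scripts to look and compute and a tool call to move; the robot and the scene stay as the last step left them, time stands still between calls to the robot, and variables do not carry over. Pictures are saved under pics/ and viewed, and the job is handed in when it is done.

Besides the shell and the picture viewer there is one more tool, called after ">>>" as a command line: name --pt "numbers of a row" for each row, then --argument value for the rest. drive_tool: Moves the arm, as the interface text tells. Its arguments: {"type":"object","properties":{"deltas":{"type":"array","items":{"type":"array","items":{"type":"number"}}},"squeeze":{"type":"number"}},"required":["deltas"]}

```bash
ls; mkdir -p pics
cat > h.py <<'E'
import numpy as np, cv2
from bench import sense, snapshot, hand_in
def snap(n,f=None):
    s=snapshot(n)
    if f: cv2.imwrite('pics/'+f,s['frame'])
    return s
E
python3 - <<'E'
from h import *
for n in ['scene','top','wrist']:
    s=snap(n,n+'0.png'); print(n,s['fx'],s['fy'],s['cx'],s['cy'],s['rvec'],s['tvec'])
print(sense())
E
```

```text
pics
scene 450.0082853239992 450.0082853239992 319.9689189096653 233.24976232821365 [ 2.2805239  -0.98355575  0.34880519] [-368.41637342  375.09474406  864.47908742]
top 576.5277228538424 576.5277228538424 322.8995270988523 237.7547185634381 [ 2.15403999 -2.1892113   0.09498345] [  43.52207887  571.27049902 1253.55485781]
wrist 371.64829954431775 371.64829954431775 321.0994730655445 240.11729925820285 [-2.43411416 -1.6022252  -0.21073438] [-600.45189263  -33.08647643  377.93962336]
{'time': 0.15, 'joint_pos': array([ 6.18001331e+01,  7.50485773e+00,  8.53151523e+01, -6.47161988e-05,
        8.72625242e+01, -4.89299567e+00]), 'qd': array([-0.00119734, -0.11550815, -0.29555691, -0.0507796 ,  0.07416335,
        0.04109564]), 'joint_efforts': array([ 9.98103387e-04, -5.70063472e+01, -5.01155913e+01, -2.45940046e-04,
        9.75173840e-03,  4.89008914e-05]), 'tool_pos': array([237.16964827, 550.66973883, 230.48668722]), 'tcp_rot': array([ -94.84812368,   89.91746575, -118.15499173]), 'ft_force': array([ 0.00553174,  0.59068723, -0.21077613]), 'wrist_torque': array([ 0.00792054, -0.01436728,  0.00277337]), 'finger_gap': 85.13700752809012}
```

View pics/scene0.png

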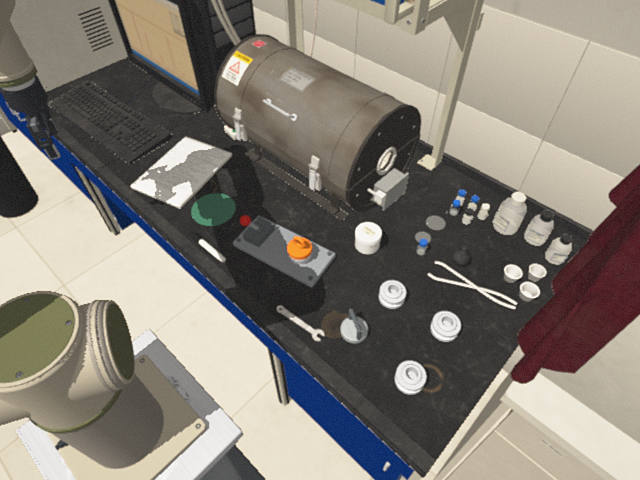

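View pics/top0.png

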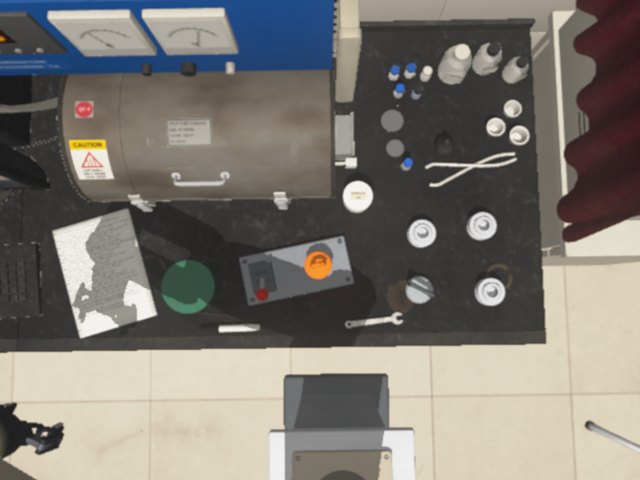

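View pics/wrist0.png

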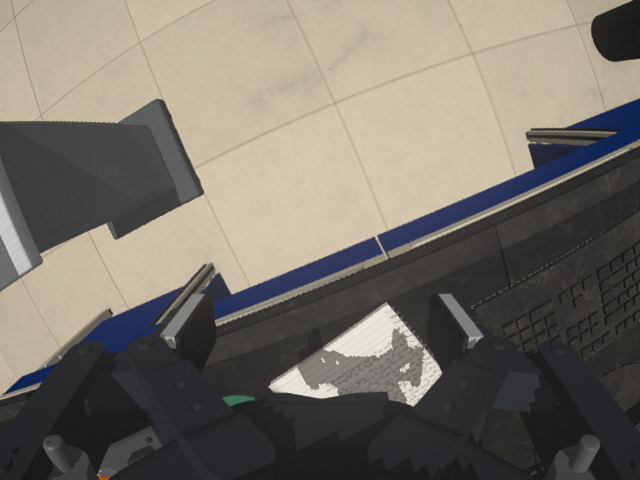

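```bash
cat >> h.py <<'E'
def cam(s):
    R,_=cv2.Rodrigues(np.float64(s['rvec'])); t=np.float64(s['tvec']).ravel()
    K=np.array([[s['fx'],0,s['cx']],[0,s['fy'],s['cy']],[0,0,1]]); return K,R,t
def px2w(s,u,v,z,fish=False):
    K,R,t=cam(s)
    x=(u-s['cx'])/s['fx'];y=(v-s['cy'])/s['fy']
    if fish:
        th=np.hypot(x,y); k=np.tan(th)/th if th>1e-9 else 1; d=np.array([x*k,y*k,1])
    else: d=np.array([x,y,1])
    C=-R.T@t; d=R.T@d; return C+d*(z-C[2])/d[2]
def w2px(s,p,fish=False):
    K,R,t=cam(s); c=R@np.float64(p)+t
    if fish:
        r=np.hypot(c[0],c[1]); th=np.arctan2(r,c[2]); k=th/r if r>1e-9 else 0
        return np.array([s['cx']+s['fx']*c[0]*k,s['cy']+s['fy']*c[1]*k])
    q=K@c; return q[:2]/q[2]
def crop(s,u,v,w,h,k,f):
    im=s['frame'][max(0,v-h):v+h,max(0,u-w):u+w]; cv2.imwrite('pics/'+f,cv2.resize(im,None,fx=k,fy=k,interpolation=cv2.INTER_CUBIC))
E
python3 - <<'E'
from h import *
s=snap('top'); crop(s,370,260,150,110,2.6,'t1.png')
q=snap('scene'); crop(q,330,290,150,112,2.6,'s1.png')
for n,(u,v,z) in dict(cover=(318,264,60),mat=(188,287,4),sA=(422,233,37),sB=(482,226,37),sC=(490,291,37),cap=(420,290,30),ball=(262,294,100),tin=(358,197,40)).items(): print(n,px2w(s,u,v,z).round(1))
E
```

```text
cover [512.2  45.6  60. ]
mat [468.  338.9   4. ]
sA [ 577.8 -184.1   37. ]
sB [ 591.2 -316.6   37. ]
sC [ 448.4 -328.1   37. ]
cap [ 453.  -176.9   30. ]
ball [450.  162.2 100. ]
tin [659.8 -44.8  40. ]
```

View pics/t1.png

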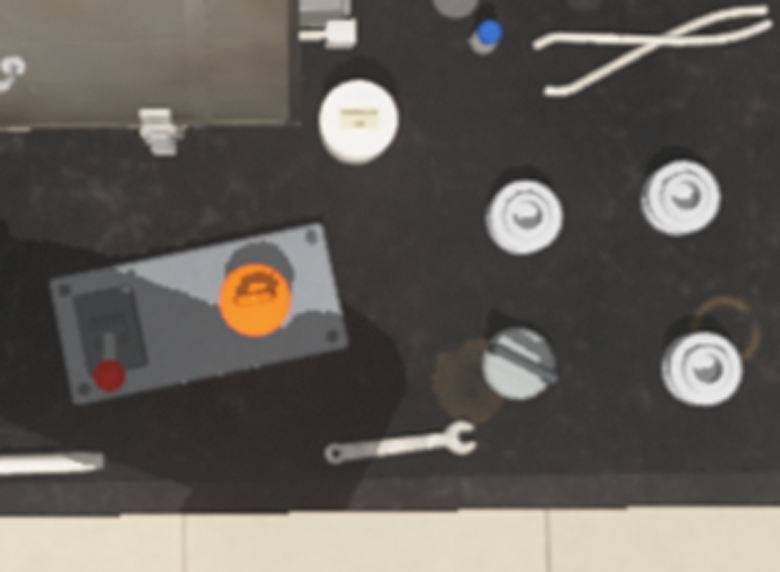

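View pics/s1.png

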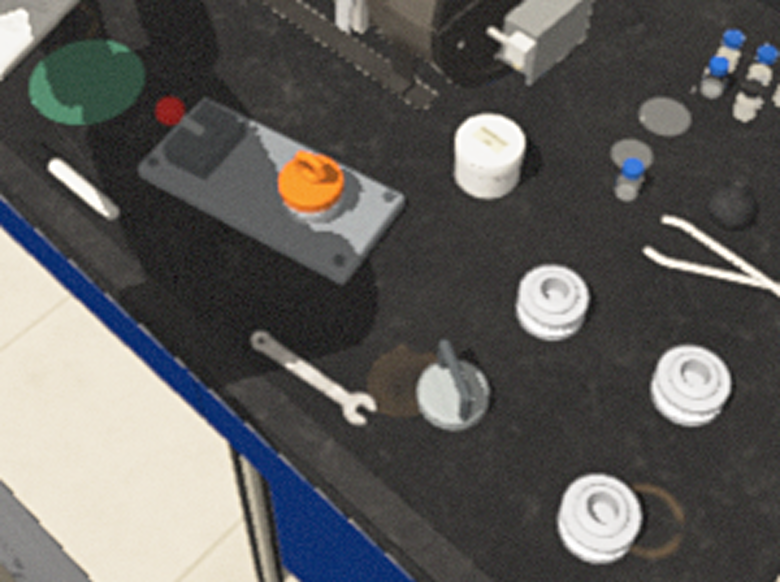

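```bash
cat >> h.py <<'E'
def blobs(m,lo=60,hi=20000):
    n,l,st,c=cv2.connectedComponentsWithStats(m.astype(np.uint8)); 
    return [(c[i],st[i],l==i) for i in range(1,n) if lo<st[i][4]<hi]
def hsv(s): return cv2.cvtColor(s['frame'],cv2.COLOR_BGR2HSV)
def ell(m):
    c=max(cv2.findContours(m.astype(np.uint8),cv2.RETR_EXTERNAL,cv2.CHAIN_APPROX_NONE)[0],key=len)
    return cv2.fitEllipse(cv2.convexHull(c))
E
cat > m1.py <<'E'
from h import *
for n in ['top','scene']:
    s=snap(n); H=hsv(s); h,S,V=cv2.split(H)
    print(n)
    for nm,m,z in [('orange',(h>5)&(h<22)&(S>180)&(V>120),56),('red',((h<6)|(h>174))&(S>150)&(V>70),100),('green',(h>60)&(h<95)&(S>70)&(V>40),4),('white',(S<45)&(V>150),30)]:
        for c,st,mm in blobs(m.astype(np.uint8),60,6000):
            if c[1]>345 and n=='top' or c[0]<150 and nm!='green': continue
            e=ell(mm); p=px2w(s,*e[0],z)
            if p[0]<850 and p[0]>300: print(nm,c.round(1),st[4],np.round(e[0],1),np.round(e[1],1),round(e[2]),'->',p.round(1))
E
python3 m1.py
```

```text
top
orange [317.6 264.8] 550 [317.6 264.8] [25.6 26.8] 9 -> [510.8  46.5  56. ]
red [261.5 294. ] 94 [261.5 294. ] [10.4 11. ] 90 -> [450.  163.2 100. ]
green [187.6 286.5] 2201 [187.6 286.4] [51.7 53.9] 25 -> [469.2 339.8   4. ]
white [344.  134.4] 681 [344.1 136.6] [18.3 88. ] 179 -> [799.4 -17.2  30. ]
white [495.3 126.5] 258 [495.5 126.7] [17.9 19. ] 95 -> [ 816.1 -358.    30. ]
white [189.2 133.1] 1009 [187.7 132.4] [28.9 60.6] 90 -> [815.3 335.3  30. ]
white [518.7 134.6] 271 [518.9 135. ] [18.9 20. ] 112 -> [ 796.2 -409.9   30. ]
white [470.9 165.9] 557 [461.5 168.1] [ 26.4 109.7] 77 -> [ 722.8 -278.2   30. ]
white [348.3 162.3] 147 [348.  162.2] [10.2 26.4] 85 -> [740.6 -24.8  30. ]
white [205.3 181.3] 288 [201.6 178.9] [20.3 56. ] 83 -> [708.4 303.5  30. ]
white [357.3 196.1] 732 [357.3 196.1] [29.8 31.7] 15 -> [663.6 -43.9  30. ]
white [280.2 199.4] 182 [280.2 198.8] [13.1 22.3] 161 -> [660.4 128.   30. ]
white [481.5 225.8] 596 [481.6 225.8] [26.8 29.5] 59 -> [ 592.3 -317.7   30. ]
white [421.4 233.1] 585 [421.5 233.2] [27.  28.3] 44 -> [ 578.1 -184.2   30. ]
white [338.1 
[... 1454 characters left out ...]
260.6] 386 [313.2 258. ] [29.7 40.6] 98 -> [520.6   7.6  30. ]
white [473.5 286.5] 574 [464.5 282.7] [ 21.2 112.7] 114 -> [ 708.9 -295.6   30. ]
white [512.8 271.4] 225 [512.8 271.4] [14.3 19.2] 113 -> [ 813.7 -361.2   30. ]
white [391.7 293.7] 601 [391.8 293.7] [27.2 28.8] 8 -> [ 570.2 -191.8   30. ]
white [529.4 289.6] 262 [529.3 289.6] [15.5 21. ] 114 -> [ 793.7 -413.    30. ]
white [445.1 325.7] 714 [445.1 325.7] [29.9 30.6] 163 -> [ 584.8 -324.5   30. ]
white [307.8 327.9] 235 [306.7 328.1] [15.7 39.8] 120 -> [ 376.6 -111.8   30. ]
white [348.7 330.2] 300 [348.9 330.6] [15.8 25.3] 161 -> [ 434.3 -181.7   30. ]
white [409.9 377. ] 817 [409.9 376.9] [31.4 33.7] 3 -> [ 441.  -336.7   30. ]
```

```bash
cat >> h.py <<'E'
from scipy.spatial.transform import Rotation as Rn
def pose():
    d=sense(); return np.array(d['tool_pos']),Rn.from_euler('xyz',d['tcp_rot'],degrees=True).as_matrix(),d
def Rdown(jaw):  # jaw = world angle (deg) of tool y; tool x down
    a=np.radians(jaw); x=np.array([0,0,-1.]); y=np.array([np.cos(a),np.sin(a),0]); return np.c_[x,y,np.cross(x,y)]
def plan(p,jaw):
    """delta (m, tool axes) and rotvec to reach TCP p with jaw direction (nearest half turn)"""
    t,R,d=pose(); best=None
    for k in (0,180):
        rv=Rn.from_matrix(R.T@Rdown(jaw+k)).as_rotvec()
        if best is None or np.linalg.norm(rv)<np.linalg.norm(best): best=rv
    dl=R.T@(np.array(p)-t)/1000
    print('tcp',t.round(1),'jaw',np.degrees(np.arctan2(R[1,1],R[0,1])).round(2),'t',d['time'],'| delta',dl.round(4),'rot',best.round(4), 'j6',d['joint_pos'][5].round(1),'F',d['ft_force'].round(1),'gap',round(d['finger_gap'],1))
E
python3 - <<'E'
from h import *
p,R,d=pose(); print(R.round(3)); s=snap('wrist'); K,Rc,t=cam(s); C=-Rc.T@t; print('cam in tool',R.T@(C-p),'axes',(R.T@Rc.T).round(3))
# plate corners
s=snap('top'); c0=(370-150,260-110)
for u,v in [(65,290),(312,237),(333,337),(84,389)]: print(px2w(s,c0[0]+u/2.6,c0[1]+v/2.6,18).round(1))
for u,v in [(493,335),(555,378)]: print('cap bar',px2w(s,c0[0]+u/2.6,c0[1]+v/2.6,48).round(1))
for u,v in [(238,283),(276,283)]: print('ring',px2w(s,c0[0]+u/2.6,c0[1]+v/2.6,85).round(1))
q=snap('scene'); c0=(180,178)
for u,v in [(152,162),(218,110),(388,198),(340,260)]: print(px2w(q,c0[0]+u/2.6,c0[1]+v/2.6,18).round(1))
plan([510,45,250],12)
E
```

```text
[[-0.     0.396  0.918]
 [-0.     0.918 -0.396]
 [-1.    -0.    -0.   ]]
cam in tool [-142.66397571    1.0056758   -66.32287864] axes [[-0.001 -0.26   0.966]
 [ 1.    -0.     0.001]
 [-0.     0.966  0.26 ]]
[522.3 208.7  18. ]
[564.4  -3.8  18. ]
[478.5 -20.1  18. ]
[437.7 192.8  18. ]
cap bar [ 477.4 -152.3   48. ]
cap bar [ 440.9 -202.7   48. ]
ring [522.2  58.7  85. ]
ring [521.7  27.9  85. ]
[437.4 189.7  18. ]
[526.3 193.   18. ]
[562.2  -6.7  18. ]
[480.6 -22.6  18. ]
tcp [237.4 551.  231.3] jaw 66.69 t 0.5 | delta [-0.0187 -0.3569  0.4506] rot [9.546e-01 1.000e-04 0.000e+00] j6 -4.9 F [ 0.3  0.  -1.1] gap 85.1
```

>>> drive_tool --pt "0 0 -0.04 0.05 0.1 0 0" --pt "0 0 -0.07 0.085 0.2 0 0" --pt "0 0 -0.1 0.12 0.3 0 0" --pt "0 0 -0.12 0.155 0.4 0 0" --pt "0 0 -0.15 0.19 0.5 0 0" --pt "0 0.005 -0.17 0.22 0.6 0 0" --pt "0 0.005 -0.2 0.255 0.7 0 0" --pt "0 0.01 -0.22 0.285 0.8 0 0" --pt "0 0.01 -0.25 0.315 0.9 0 0" --pt "0 0.01 -0.27 0.345 0.97 0 0"

```text
time: 1.33
tool_pos: [436.8, 183.7, 221.6]
tcp_rot: [101.4, 90.0, 22.2]
ft_force: [-0.3, -0.1, 0.7]
finger_gap: 85.8
```

Run:
```python
from h import *
plan([510,46,200],11)
```

```text
tcp [436.8 183.7 221.6] jaw 10.81 t 1.3333 | delta [0.0216 0.0461 0.149 ] rot [-0.0032 -0.     -0.0002] j6 5.8 F [-0.3 -0.1  0.7] gap 85.8
```

>>> drive_tool --pt "0 0.005 0.015 0.035 0 0 0" --pt "0 0.01 0.03 0.07 0 0 0" --pt "0 0.015 0.04 0.1 0 0 0" --pt "0 0.02 0.046 0.13 0 0 0" --pt "0 0.021 0.046 0.149 0 0 0" --pt "0 0.021 0.046 0.149 0 0 0" --pt "0 0.021 0.046 0.149 0 0 0" --pt "0 0.021 0.046 0.149 0 0 0" --pt "0 0.021 0.046 0.149 0 0 0" --pt "0 0.021 0.046 0.149 0 0 0"

```text
time: 2.17
tool_pos: [510.3, 49.4, 200.9]
tcp_rot: [95.4, 90.0, 16.6]
ft_force: [-0.1, -0.3, 0.4]
finger_gap: 85.7
```

Run:
```python
from h import *
plan([510,46,200],11)
s=snap('wrist','w1.png')
print('expect ring',w2px(s,[510,46,85],True))
```

```text
tcp [510.3  49.4 200.9] jaw 11.2 t 2.1667 | delta [ 0.0009 -0.0009  0.0033] rot [ 0.0035 -0.0001 -0.0005] j6 -11.4 F [-0.1 -0.3  0.4] gap 85.7
expect ring [319.45601746 241.19808001]
```

View pics/w1.png

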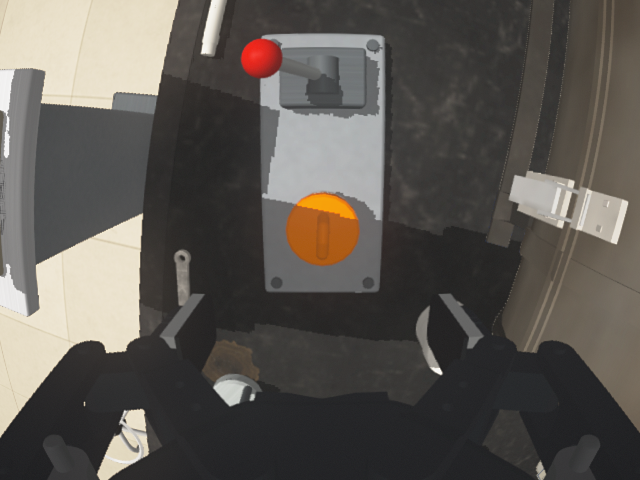

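Run:
```python
from h import *
s=snap('wrist'); H=hsv(s); h,S,V=cv2.split(H)
m=((h>5)&(h<24)&(S>150)&(V>100)).astype(np.uint8)
c,st,mm=max(blobs(m),key=lambda b:b[1][4]); e=ell(mm); print(e, px2w(s,*e[0],56,True).round(1))
# edge points averaged on plane
for u,v in [(275,44),(373,45),(368,283),(277,283)]: print('screw',px2w(s,u,v,18,True).round(1))
print('ring top ends',px2w(s,322,212,85,True).round(1),px2w(s,322,258,75,True).round(1))
r=((S>150)&((h<5)|(h>175))).astype(np.uint8); c,st,mm=max(blobs(r),key=lambda b:b[1][4]);print('ball',c,px2w(s,*c,110,True).round(1))
crop(s,320,230,60,60,6,'w1c.png')
```

```text
((322.1654357910156, 228.78298950195312), (72.67975616455078, 73.00469970703125), 160.72238159179688) [511.6  48.6  56. ]
screw [440.8 194.9  18. ]
screw [524.7 210.8  18. ]
screw [566.2  -3.3  18. ]
screw [481.8 -20.   18. ]
ring top ends [507.6  67.3  85. ] [514.9  30.7  75. ]
ball [260.84621514  57.70836653] [449.8 162.  110. ]
```

View pics/w1c.png

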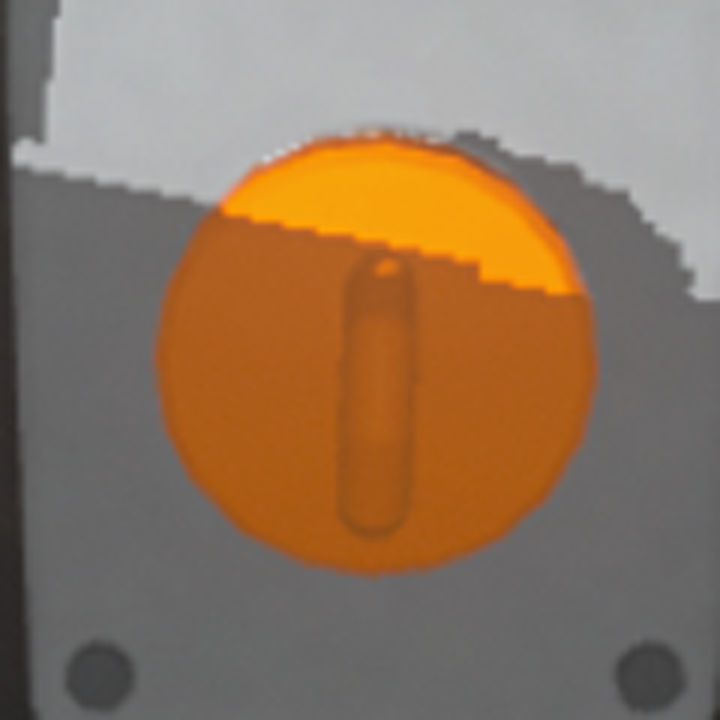

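Run:
```python
from h import *
plan([512,48.6,64],10)
```

```text
tcp [510.3  49.3 200.9] jaw 11.2 t 2.2667 | delta [0.1369 0.0015 0.001 ] rot [ 0.0209 -0.     -0.0004] j6 -11.4 F [ 0.7  0.1 -0.1] gap 85.1
```

>>> drive_tool --pt "60 0.03 0.001 0.001 0.02 0 0" --pt "100 0.06 0.0015 0.001 0.02 0 0" --pt "120 0.09 0.0015 0.001 0.02 0 0" --pt "120 0.11 0.0015 0.001 0.02 0 0" --pt "120 0.125 0.0015 0.001 0.02 0 0" --pt "120 0.132 0.0015 0.001 0.02 0 0" --pt "120 0.137 0.0015 0.001 0.02 0 0" --pt "120 0.137 0.0015 0.001 0.02 0 0" --pt "120 0.137 0.0015 0.001 0.02 0 0" --pt "120 0.137 0.0015 0.001 0.02 0 0" --squeeze 40

```text
time: 3.1
tool_pos: [513.2, 47.8, 65.1]
tcp_rot: [80.3, 89.9, 0.2]
ft_force: [0.4, 0.9, 0.6]
finger_gap: 45.3
```

Run:
```python
from h import *
plan([512,48.6,64],10)
s=snap('wrist','w2.png')
```

```text
tcp [513.2  47.8  65.1] jaw 9.98 t 3.1 | delta [ 0.0011 -0.001  -0.001 ] rot [-0.0004  0.0004 -0.0023] j6 -10.4 F [0.4 0.9 0.6] gap 45.3
```

View pics/w2.png

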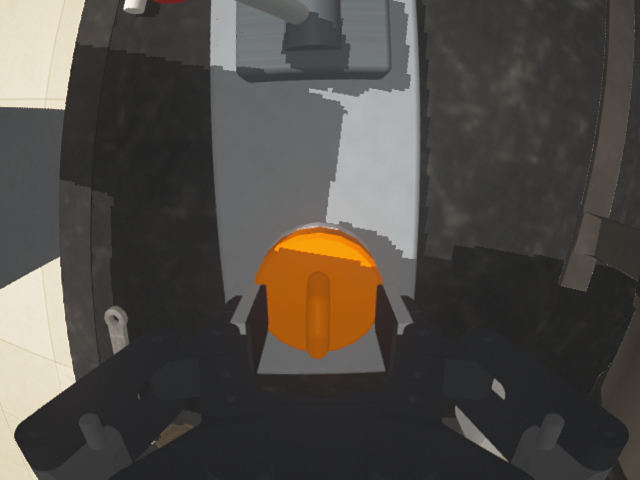

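>>> drive_tool --pt "255 0.001 0 0 0 0 0" --pt "255 0.001 0 0 0 0 0" --pt "255 0.001 0 0 0 0 0" --pt "255 0.001 0 0 0 0 0" --pt "255 0.001 0 0 0 0 0" --pt "255 0.001 0 0 0 0 0" --pt "255 0.001 0 0 0 0 0" --pt "255 0.001 0 0 0 0 0" --pt "255 0.001 0 0 0 0 0" --pt "255 0.001 0 0 0 0 0" --squeeze 60

```text
time: 3.98
tool_pos: [512.2, 47.6, 62.9]
tcp_rot: [61.8, 90.0, -18.2]
ft_force: [-1.9, 0.4, 4.9]
finger_gap: 7.1
```

>>> drive_tool --pt "255 -0.004 0 0 0 0 0" --pt "255 -0.01 0 0 0 0 0" --pt "255 -0.018 0 0 0 0 0" --pt "255 -0.028 0 0 0 0 0" --pt "255 -0.04 0 0 0 0 0" --pt "255 -0.055 0 0 0 0 0" --pt "255 -0.07 0 0 0 0 0" --pt "255 -0.08 0 0 0 0 0" --pt "255 -0.08 0 0 0 0 0" --pt "255 -0.08 0 0 0 0 0"

```text
time: 4.82
tool_pos: [512.8, 47.7, 143.7]
tcp_rot: [80.1, 89.9, 0.0]
ft_force: [-0.4, 0.1, -1.7]
finger_gap: 7.2
```

Run:
```python
from h import *
plan([468.5,338.5,110],12)
s=snap('wrist','w3.png')
```

```text
tcp [512.8  47.7 143.7] jaw 9.97 t 4.8167 | delta [ 0.0336  0.0067 -0.2941] rot [-0.0354  0.0004 -0.0021] j6 -10.4 F [-0.4  0.1 -1.7] gap 7.2
```

View pics/w3.png

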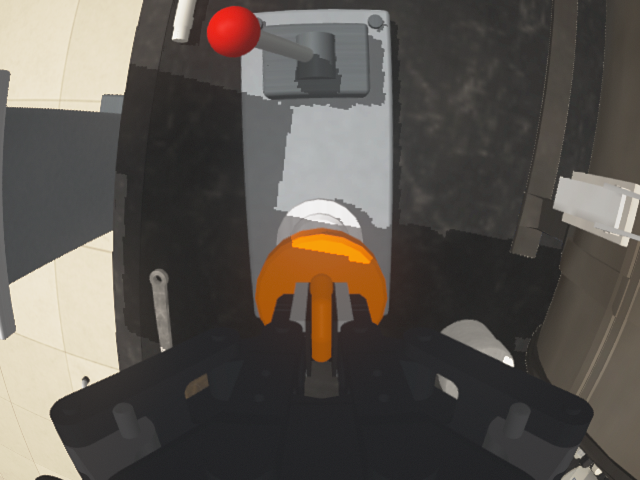

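>>> drive_tool --pt "255 -0.03 0 -0.01 0 0 0" --pt "255 -0.05 0 -0.04 0 0 0" --pt "255 -0.06 0.002 -0.075 0 0 0" --pt "255 -0.06 0.003 -0.115 0 0 0" --pt "255 -0.06 0.004 -0.155 0 0 0" --pt "255 -0.06 0.005 -0.195 -0.01 0 0" --pt "255 -0.05 0.006 -0.235 -0.02 0 0" --pt "255 -0.03 0.007 -0.265 -0.03 0 0" --pt "255 -0.01 0.007 -0.285 -0.035 0 0" --pt "255 0.01 0.007 -0.294 -0.035 0 0"

```text
time: 5.7
tool_pos: [466.3, 341.1, 130.5]
tcp_rot: [-104.3, 89.9, 177.9]
ft_force: [1.1, 0.2, -1.5]
finger_gap: 7.1
```

Run:
```python
from h import *
plan([468.5,338.5,30],12)
s=snap('wrist','w4.png'); h,S,V=cv2.split(hsv(s)); t=snap('top','t4.png')
m=((h>60)&(h<95)&(S>70)&(V>40)).astype(np.uint8)
c,st,mm=max(blobs(m),key=lambda b:b[1][4]); e=ell(mm); print(e, px2w(s,*e[0],4,True).round(1))
```

```text
tcp [466.3 341.1 130.5] jaw 12.15 t 5.7 | delta [0.1005 0.0017 0.0031] rot [ 0.0026 -0.0004  0.0015] j6 18.9 F [ 1.1  0.2 -1.5] gap 7.1
((325.8366394042969, 229.92332458496094), (149.9124298095703, 156.75816345214844), 83.78306579589844) [469.3 344.3   4. ]
```

View pics/w4.png

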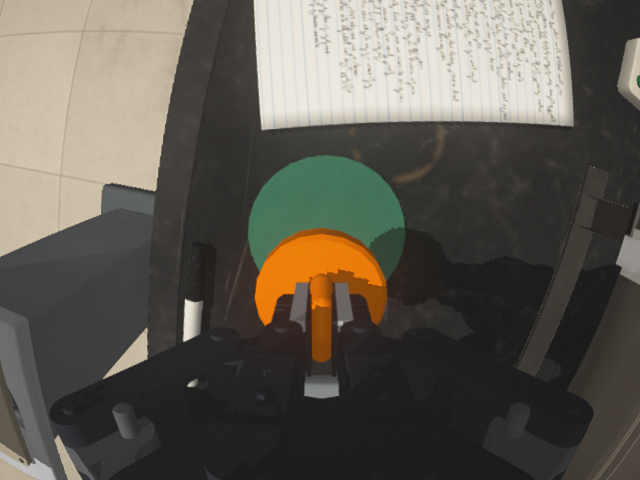

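>>> drive_tool --pt "255 0.025 0.001 0.001 0 0 0" --pt "255 0.05 0.002 0.001 0 0 0" --pt "255 0.07 0.002 0.001 0 0 0" --pt "255 0.085 0.002 0.001 0 0 0" --pt "255 0.092 0.002 0.001 0 0 0" --pt "255 0.097 0.002 0.001 0 0 0" --pt "255 0.1 0.002 0.001 0 0 0" --pt "255 0.101 0.002 0.001 0 0 0" --pt "255 0.102 0.002 0.001 0 0 0" --pt "255 0.102 0.002 0.001 0 0 0"

```text
time: 6.63
tool_pos: [470.9, 338.2, 31.6]
tcp_rot: [107.6, 89.9, 29.6]
ft_force: [0.3, 0.7, -0.7]
finger_gap: 7.5
```

Run:
```python
from h import *
plan([469,340,28],12)
s=snap('wrist','w5.png')
```

```text
tcp [470.9 338.2  31.6] jaw 11.97 t 6.6333 | delta [ 0.0036 -0.0015 -0.0021] rot [-0.0005 -0.0005 -0.0015] j6 18.7 F [ 0.3  0.7 -0.7] gap 7.5
```

View pics/w5.png

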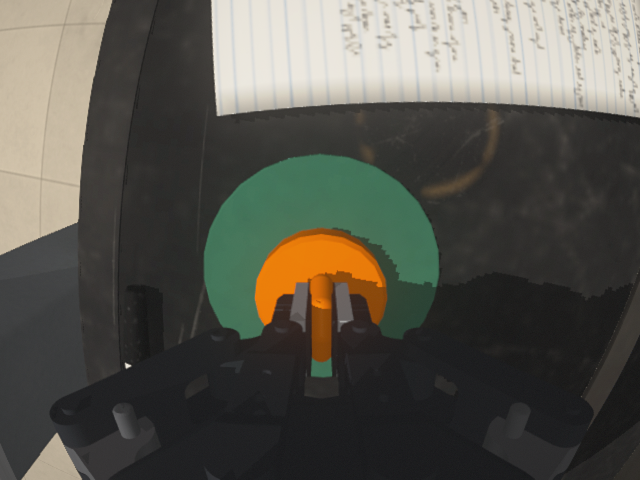

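Run:
```python
from h import *
s=snap('wrist'); h,S,V=cv2.split(hsv(s))
m=((h>60)&(h<95)&(S>70)&(V>40)); m[325:]=0
c=max(cv2.findContours(m.astype(np.uint8),0,1)[0],key=len)[:,0,:]
hull=cv2.convexHull(c)[:,0,:]; hull=hull[hull[:,1]<315]
P=np.array([px2w(s,*q,4,True)[:2] for q in hull])
A=np.c_[2*P,np.ones(len(P))]; x=np.linalg.lstsq(A,(P**2).sum(1),rcond=None)[0]; print('mat',x[:2],'r',np.sqrt(x[2]+x[:2]@x[:2]))
plan([469,340,28],12)
```

```text
mat [470.5354431  340.57502889] r 59.45573387803116
tcp [470.7 338.2  31.5] jaw 11.98 t 6.7333 | delta [ 0.0035 -0.0013 -0.0021] rot [-0.0004 -0.0004 -0.0013] j6 18.7 F [ 0.1  0.1 -1. ] gap 7.4
```

>>> drive_tool --pt "255 0.001 0 -0.001 0 0 0" --pt "255 0.002 0 -0.002 0 0 0" --pt "255 0.003 0 -0.002 0 0 0" --pt "255 0.004 0 -0.002 0 0 0" --pt "255 0.005 0 -0.002 0 0 0" --pt "255 0.005 0 -0.002 0 0 0" --pt "255 0.005 0 -0.002 0 0 0" --pt "255 0.005 0 -0.002 0 0 0" --pt "255 0.005 0 -0.002 0 0 0" --pt "255 0.005 0 -0.002 0 0 0"

```text
time: 7.57
tool_pos: [469.8, 340.1, 26.9]
tcp_rot: [-141.6, 90.0, 140.4]
ft_force: [-6.3, -2.0, 12.0]
finger_gap: 7.0
```

Contact; release (opening wide) and rise.

>>> drive_tool --pt "200 -0.001 0 0 0 0 0" --pt "150 -0.001 0 0 0 0 0" --pt "120 -0.001 0 0 0 0 0" --pt "120 -0.001 0 0 0 0 0" --pt "120 -0.005 0 0 0 0 0" --pt "120 -0.02 0 0 0 0 0" --pt "120 -0.04 0 0 0 0 0" --pt "120 -0.07 0 0 0 0 0" --pt "80 -0.1 0 0 0 0 0" --pt "0 -0.13 0 0 0 0 0"

```text
time: 8.4
tool_pos: [469.5, 339.6, 156.8]
tcp_rot: [-69.9, 90.0, -147.9]
ft_force: [0.3, -0.4, -0.3]
finger_gap: 67.9
```

Run:
```python
from h import *
plan([580,-180,200],10)
s=snap('wrist','w6.png'); t=snap('top','t6.png')
```

```text
tcp [469.5 339.6 156.8] jaw 11.97 t 8.4 | delta [-4.310e-02  4.000e-04  5.312e-01] rot [0.0344 0.0003 0.0007] j6 18.8 F [ 0.3 -0.4 -0.3] gap 67.9
```

View pics/w6.png

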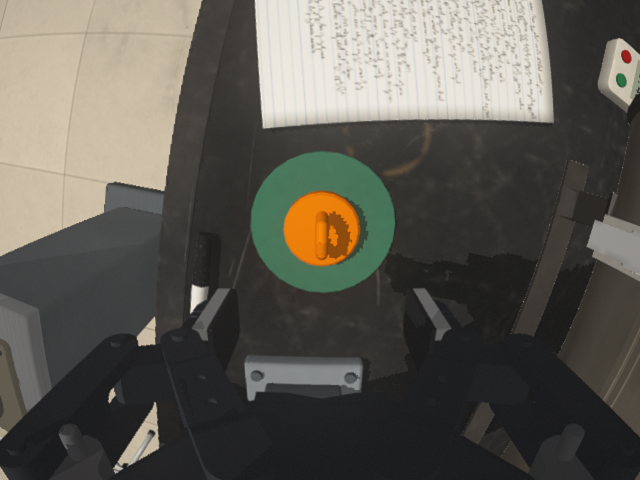

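View pics/t6.png

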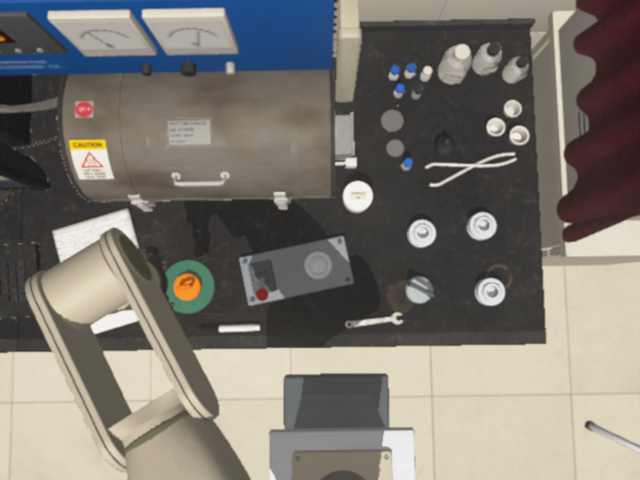

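>>> drive_tool --pt "0 -0.03 0 0.02 0 0 0" --pt "0 -0.045 0 0.055 0 0 0" --pt "0 -0.045 -0.005 0.09 0 0 0" --pt "0 -0.045 -0.01 0.13 0 0 0" --pt "0 -0.045 -0.015 0.17 0 0 0" --pt "0 -0.045 -0.015 0.21 0.01 0 0" --pt "0 -0.045 -0.015 0.25 0.02 0 0" --pt "0 -0.045 -0.015 0.275 0.02 0 0" --pt "0 -0.045 -0.015 0.275 0.02 0 0" --pt "0 -0.045 -0.015 0.275 0.02 0 0"

```text
time: 9.33
tool_pos: [512.2, 66.4, 200.2]
tcp_rot: [-114.8, 90.0, 165.9]
ft_force: [0.1, 0.8, -1.1]
finger_gap: 85.3
```

```bash
cat >> h.py <<'E'
def circ(P):
    P=np.asarray(P)[:,:2]; A=np.c_[2*P,np.ones(len(P))]; x=np.linalg.lstsq(A,(P**2).sum(1),rcond=None)[0]; return x[:2],np.sqrt(x[2]+x[:2]@x[:2])
E
python3 - <<'E'
from h import *
plan([578,-180,200],10)
s=snap('wrist','w7.png'); u,v=w2px(s,[512,48.6,43],True); print(u,v); crop(s,int(u),int(v),70,60,5,'w7c.png')
E
```

```text
tcp [512.2  66.4 200.2] jaw 10.65 t 9.3333 | delta [2.000e-04 1.920e-02 2.543e-01] rot [ 0.0113 -0.0002  0.0005] j6 -9.0 F [ 0.1  0.8 -1.1] gap 85.3
316.8741706598296 244.53677259901352
```

View pics/w7c.png

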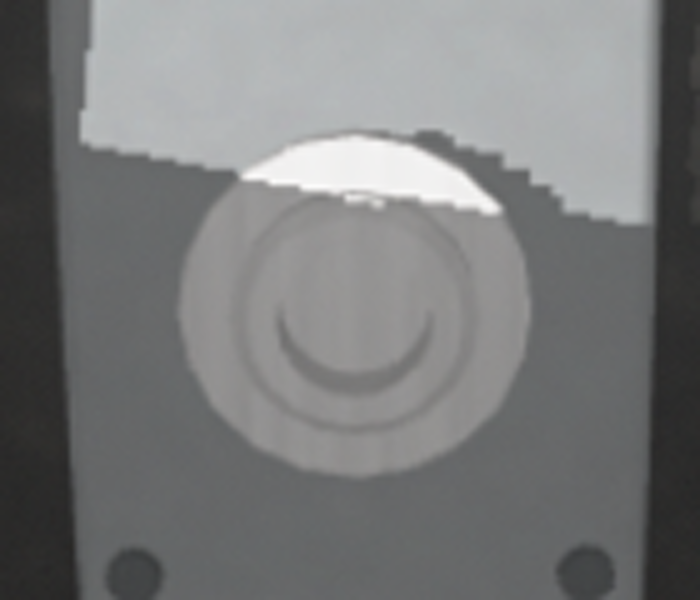

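Run:
```python
from h import *
s=snap('wrist')
print(circ([px2w(s,246+a/5,184+b/5,40,True) for a,b in [(179,305),(531,305),(355,133),(355,477),(232,430),(478,430)]]))
```

```text
(array([512.25764949,  47.67319832]), np.float64(30.222528052643426))
```

>>> drive_tool --pt "0 0 0.003 0.035 0 0 0" --pt "0 0 0.006 0.075 0 0 0" --pt "0 0 0.009 0.115 0 0 0" --pt "0 0 0.012 0.15 0 0 0" --pt "0 0 0.015 0.185 0 0 0" --pt "0 0 0.019 0.22 0.01 0 0" --pt "0 0 0.019 0.235 0.01 0 0" --pt "0 0 0.019 0.235 0.01 0 0" --pt "0 0 0.019 0.235 0.01 0 0" --pt "0 0 0.019 0.235 0.01 0 0"

```text
time: 10.27
tool_pos: [574.9, -157.6, 200.3]
tcp_rot: [-155.5, 89.9, 124.8]
ft_force: [0.0, 0.6, 0.1]
finger_gap: 85.8
```

Run:
```python
from h import *
plan([578,-184,0],10)
s=snap('wrist','w8.png'); u,v=w2px(s,[578,-184,30],True); print(u,v); crop(s,int(u),int(v),70,60,5,'w8c.png')
```

```text
tcp [ 574.9 -157.6  200.3] jaw 10.35 t 10.2667 | delta [ 0.2003 -0.0016  0.0268] rot [ 0.0061 -0.0011  0.0005] j6 -30.6 F [0.  0.6 0.1] gap 85.8
319.0368102443319 250.63055545100582
```

View pics/w8.png

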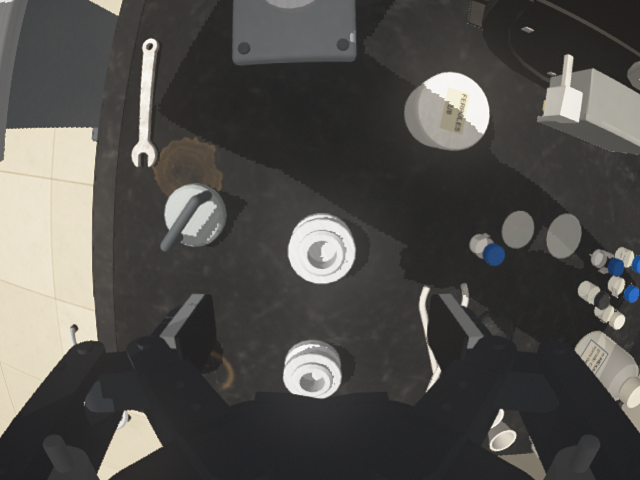

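View pics/w8c.png

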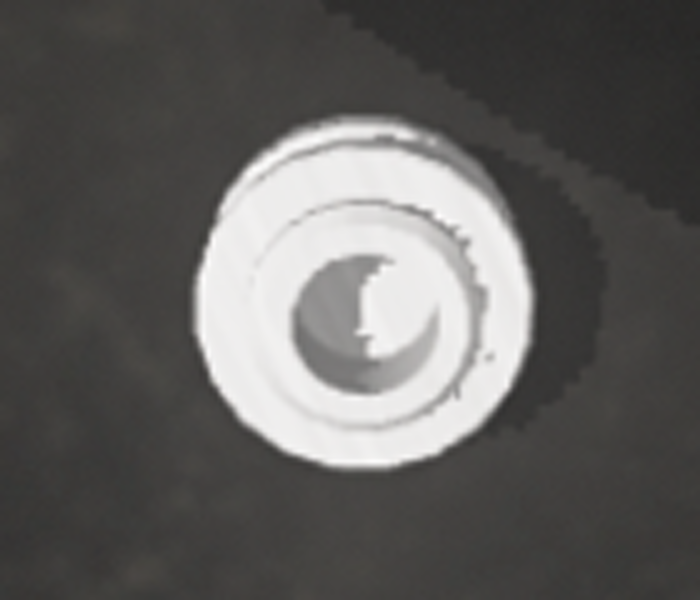

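```bash
cat >> h.py <<'E'
def cc(s,pts,u,v,z,k=5,w=70,h=60):
    return circ([px2w(s,u-w+a/k,v-h+b/k,z,True) for a,b in pts])
E
python3 - <<'E'
from h import *
s=snap('wrist')
c,r=cc(s,[(195,305),(533,305),(364,140),(364,470),(245,425),(484,425)],319,250,30); print(c,r)
plan([*c,-3],10.35)
E
```

```text
[ 580.74351745 -184.83598355] 30.23318376473664
tcp [ 575.  -157.5  200.6] jaw 10.38 t 10.3667 | delta [0.2036 0.0008 0.028 ] rot [ 0.0006 -0.0005  0.    ] j6 -30.6 F [-0.1 -0.7  0.6] gap 85.4
```

>>> drive_tool --pt "0 0.03 0.001 0.01 0 0 0" --pt "0 0.065 0.001 0.02 0 0 0" --pt "0 0.1 0.001 0.027 0 0 0" --pt "0 0.125 0.001 0.027 0 0 0" --pt "0 0.145 0.001 0.027 0 0 0" --pt "0 0.155 0.001 0.027 0 0 0" --pt "0 0.158 0.001 0.027 0 0 0" --pt "0 0.158 0.001 0.027 0 0 0" --pt "0 0.158 0.001 0.027 0 0 0" --pt "0 0.158 0.001 0.027 0 0 0"

```text
time: 11.2
tool_pos: [582.3, -186.2, 44.9]
tcp_rot: [57.0, 89.8, -22.7]
ft_force: [0.2, -1.2, 0.5]
finger_gap: 85.5
```

Run:
```python
from h import *
s=snap('wrist','w9.png')
plan([580.7,-184.8,-3],10.35)
```

```text
tcp [ 582.2 -186.3   44.8] jaw 10.27 t 11.25 | delta [ 0.0478 -0.0014 -0.0018] rot [-0.0013  0.0018 -0.0028] j6 -32.8 F [ 0.1  0.1 -0.4] gap 85.6
```

View pics/w9.png

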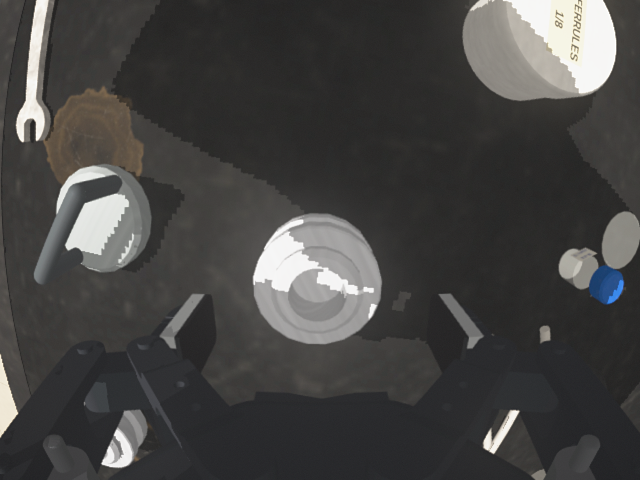

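>>> drive_tool --pt "0 0.01 -0.0014 -0.002 0 0 0" --pt "0 0.02 -0.0014 -0.002 0 0 0" --pt "0 0.03 -0.0014 -0.002 0 0 0" --pt "0 0.038 -0.0014 -0.002 0 0 0" --pt "0 0.044 -0.0014 -0.002 0 0 0" --pt "0 0.047 -0.0014 -0.002 0 0 0" --pt "0 0.047 -0.0014 -0.002 0 0 0" --pt "0 0.047 -0.0014 -0.002 0 0 0" --pt "0 0.047 -0.0014 -0.002 0 0 0" --pt "0 0.047 -0.0014 -0.002 0 0 0"

```text
time: 12.08
tool_pos: [579.6, -184.4, -3.7]
tcp_rot: [56.7, 89.9, -23.0]
ft_force: [0.0, 0.0, 0.5]
finger_gap: 85.5
```

>>> drive_tool --pt "80 0 0 0 0 0 0" --pt "120 0 0 0 0 0 0" --pt "150 0 0 0 0 0 0" --pt "255 0 0 0 0 0 0" --pt "255 0 0 0 0 0 0" --pt "255 0 0 0 0 0 0" --pt "255 0 0 0 0 0 0" --pt "255 0 0 0 0 0 0" --pt "255 0 0 0 0 0 0" --pt "255 0 0 0 0 0 0" --squeeze 60

```text
time: 12.92
tool_pos: [579.8, -184.4, -3.5]
tcp_rot: [59.0, 89.9, -20.7]
ft_force: [0.2, -0.2, 5.5]
finger_gap: 58.8
```

Run:
```python
from h import *
s=snap('wrist','w10.png')
plan([580.7,-184.8,-3],10.35)
```

```text
tcp [ 579.8 -184.4   -3.5] jaw 10.26 t 12.9667 | delta [-0.0005  0.0008  0.0005] rot [-0.0016  0.0008 -0.0013] j6 -32.7 F [0.3 0.8 6.6] gap 58.9
```

View pics/w10.png

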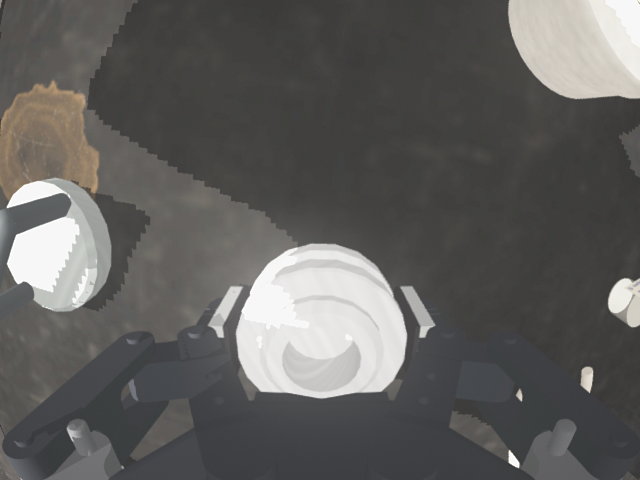

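>>> drive_tool --pt "255 -0.003 0 0 0 0 0" --pt "255 -0.008 0 0 0 0 0" --pt "255 -0.016 0 0 0 0 0" --pt "255 -0.03 0 0 0 0 0" --pt "255 -0.05 0 0 0 0 0" --pt "255 -0.07 0 0 0 0 0" --pt "255 -0.09 0 0 0 0 0" --pt "255 -0.1 0 0 0 0 0" --pt "255 -0.1 0 0 0 0 0" --pt "255 -0.1 0 0 0 0 0"

```text
time: 13.8
tool_pos: [579.5, -184.4, 96.4]
tcp_rot: [57.2, 89.9, -22.5]
ft_force: [-0.0, -1.9, -3.3]
finger_gap: 58.5
```

Run:
```python
from h import *
s=snap('wrist','w11.png')
plan([512.2,48.2,100],10.8)
```

```text
tcp [ 578.6 -184.    95. ] jaw 10.26 t 13.85 | delta [-0.0049 -0.024  -0.2403] rot [-0.0095 -0.0004  0.0006] j6 -32.7 F [-0.4  0.1 -3.7] gap 58.5
```

View pics/w11.png

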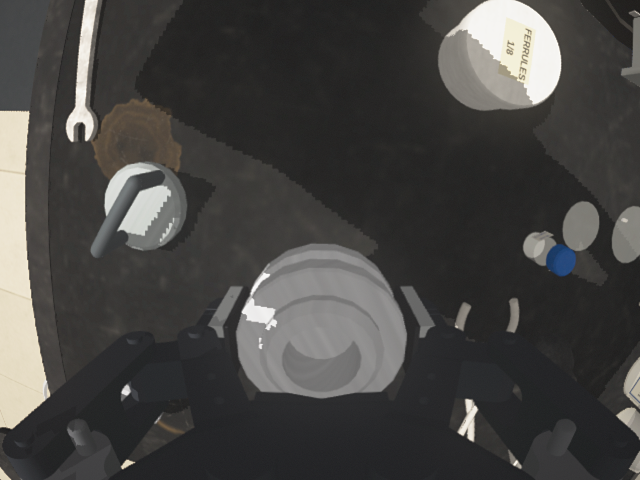

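Run:
```python
from h import *
s=snap('wrist'); crop(s,322,320,100,80,4,'w11c.png')
```

```text
(no output)
```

View pics/w11c.png

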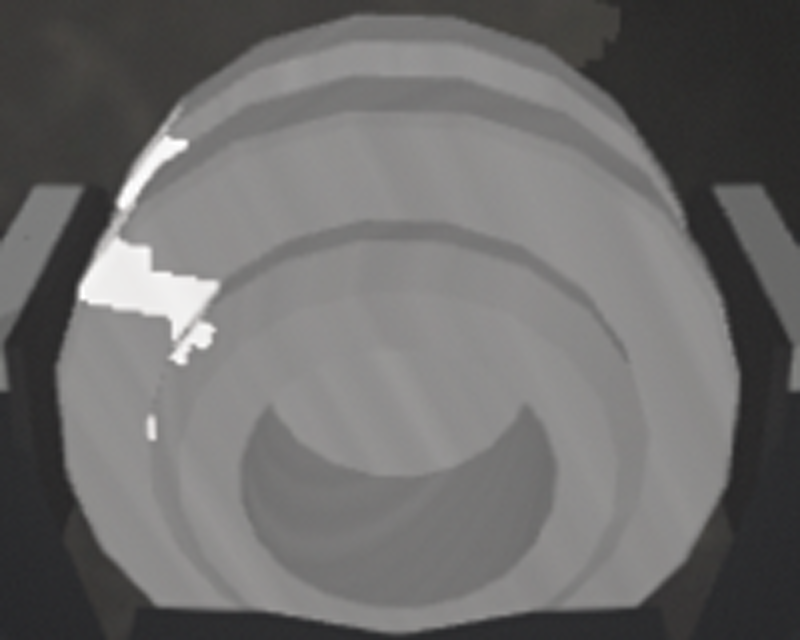

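Run:
```python
from h import *
s=snap('wrist'); p,R,d=pose()
for dz in (30,33.5,36):
    c,r=cc(s,[(57,375),(740,375),(235,150),(565,150),(400,110),(67,465),(730,465)],322,320,p[2]+dz,4,100,80); print(dz,c,r,'tool yz',(R.T@np.r_[c-p[:2],0])[1:].round(2))
plan([512.2,48.2,100],10.8)
```

```text
30 [ 579.11017109 -186.94516958] 30.48261590985722 tool yz [0.64 3.41]
33.5 [ 578.72544565 -184.81137083] 29.539709309160436 tool yz [0.64 1.25]
36 [ 578.45064177 -183.28722887] 28.86620459437357 tool yz [ 0.64 -0.3 ]
tcp [ 577.9 -183.7   93.8] jaw 10.25 t 13.95 | delta [-0.0058 -0.0234 -0.2399] rot [-0.0095 -0.0016  0.0024] j6 -32.7 F [-0.7  1.  -3.4] gap 58.7
```

>>> drive_tool --pt "255 -0.016 -0.002 -0.02 0 0 0" --pt "255 -0.016 -0.005 -0.05 0 0 0" --pt "255 -0.016 -0.008 -0.085 0 0 0" --pt "255 -0.016 -0.012 -0.12 0 0 0" --pt "255 -0.016 -0.015 -0.155 0 0 0" --pt "255 -0.016 -0.018 -0.19 -0.005 0 0" --pt "255 -0.016 -0.022 -0.22 -0.01 0 0" --pt "255 -0.016 -0.024 -0.235 -0.01 0 0" --pt "255 -0.016 -0.024 -0.241 -0.01 0 0" --pt "255 -0.016 -0.024 -0.241 -0.01 0 0"

```text
time: 14.78
tool_pos: [511.5, 49.9, 110.5]
tcp_rot: [-105.2, 89.9, 175.8]
ft_force: [0.4, 0.0, -3.1]
finger_gap: 58.2
```

Run:
```python
from h import *
s=snap('wrist','w12.png')
plan([512.2,48.2,60],10.8)
```

```text
tcp [512.   48.8 110.8] jaw 10.9 t 14.8333 | delta [0.0508 0.0001 0.0006] rot [0.0018 0.0001 0.0014] j6 -11.1 F [ 0.  -0.4 -2.2] gap 58.4
```

View pics/w12.png

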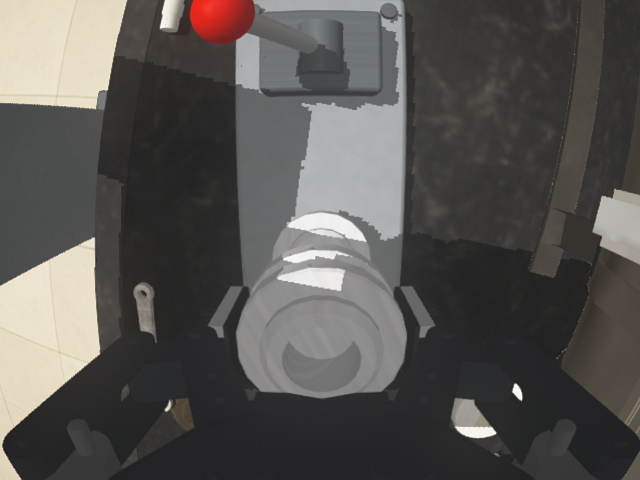

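>>> drive_tool --pt "255 0.015 0 -0.0005 0 0 0" --pt "255 0.03 0 -0.0005 0 0 0" --pt "255 0.045 0 -0.0005 0 0 0" --pt "255 0.055 0 -0.0005 0 0 0" --pt "255 0.06 0 -0.0005 0 0 0" --pt "255 0.063 0 -0.0005 0 0 0" --pt "255 0.065 0 -0.0005 0 0 0" --pt "255 0.067 0 -0.0005 0 0 0" --pt "255 0.067 0 -0.0005 0 0 0" --pt "255 0.067 0 -0.0005 0 0 0"

```text
time: 15.67
tool_pos: [512.9, 49.2, 45.2]
tcp_rot: [76.8, 90.0, -2.3]
ft_force: [-0.2, 0.4, -3.3]
finger_gap: 58.6
```

Run:
```python
from h import *
s=snap('wrist','w13.png')
plan([512.2,48.2,36.5],10.8)
```

```text
tcp [512.9  49.2  45.2] jaw 10.83 t 15.7167 | delta [ 0.0087 -0.0009  0.0008] rot [ 0.0006  0.0002 -0.001 ] j6 -11.1 F [ 0.1  0.8 -2.8] gap 58.6
```

View pics/w13.png

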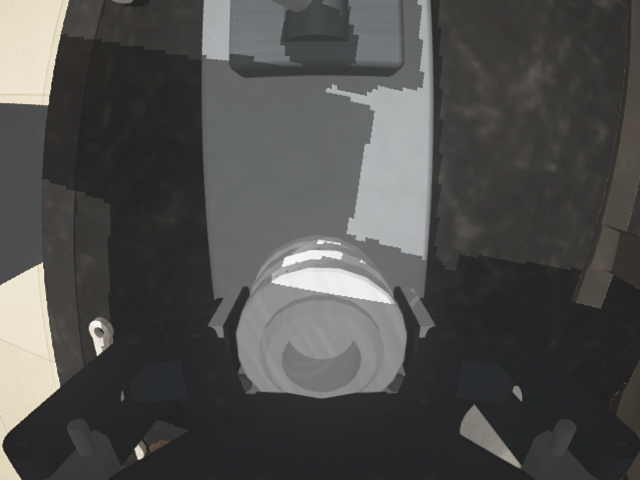

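>>> drive_tool --pt "255 0.002 -0.001 0 0 0 0" --pt "255 0.003 -0.001 0 0 0 0" --pt "255 0.004 -0.001 0 0 0 0" --pt "255 0.005 -0.001 0 0 0 0" --pt "255 0.006 -0.001 0 0 0 0" --pt "255 0.007 -0.001 0 0 0 0" --pt "255 0.008 -0.001 0 0 0 0" --pt "255 0.009 -0.001 0 0 0 0" --pt "255 0.0095 -0.001 0 0 0 0" --pt "255 0.0095 -0.001 0 0 0 0"

```text
time: 16.55
tool_pos: [511.5, 49.0, 36.5]
tcp_rot: [-87.9, 90.0, -167.0]
ft_force: [-9.2, 0.3, 14.3]
finger_gap: 58.6
```

>>> drive_tool --pt "140 0 0 0 0 0 0" --pt "100 0 0 0 0 0 0" --pt "50 0 0 0 0 0 0" --pt "0 0 0 0 0 0 0" --pt "0 0 0 0 0 0 0" --pt "0 0 0 0 0 0 0" --pt "0 0 0 0 0 0 0" --pt "0 -0.01 0 0 0 0 0" --pt "0 -0.03 0 0 0 0 0" --pt "0 -0.06 0 0 0 0 0"

```text
time: 17.38
tool_pos: [509.0, 49.0, 93.5]
tcp_rot: [-101.1, 89.7, 179.8]
ft_force: [0.2, 0.5, 0.6]
finger_gap: 85.5
```

Run:
```python
from h import *
s=snap('wrist','w14.png')
plan([512.2,68,200],10.8)
```

```text
tcp [514.  49. 102.] jaw 10.83 t 17.4333 | delta [-0.0981  0.0023 -0.0189] rot [ 0.0006  0.0011 -0.0053] j6 -11.1 F [ 4.6 -0.   5.6] gap 85.2
```

View pics/w14.png

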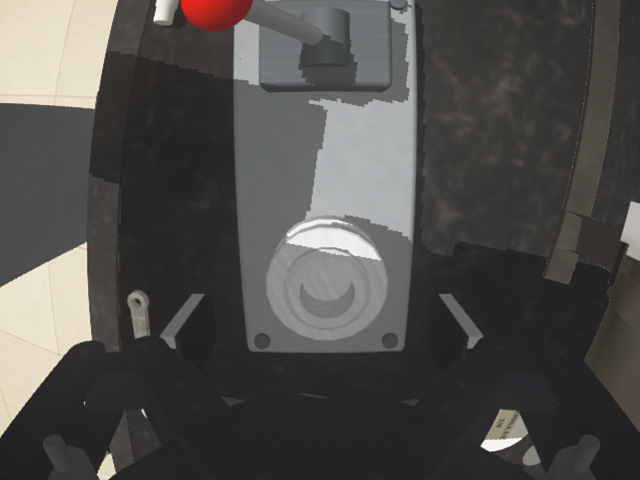

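>>> drive_tool --pt "0 -0.03 0 0 0 0 0" --pt "0 -0.065 0 -0.01 0 0 0" --pt "0 -0.09 0 -0.018 0 0 0" --pt "0 -0.098 0.001 -0.018 0 0 0" --pt "0 -0.098 0.001 -0.018 0 0 0" --pt "0 -0.098 0.001 -0.018 0 0 0" --pt "0 -0.098 0.001 -0.018 0 0 0" --pt "0 -0.098 0.001 -0.018 0 0 0" --pt "0 -0.098 0.001 -0.018 0 0 0" --pt "0 -0.098 0.001 -0.018 0 0 0"

```text
time: 18.27
tool_pos: [508.4, 66.6, 191.8]
tcp_rot: [-98.4, 89.9, -177.5]
ft_force: [-0.7, -0.8, 0.4]
finger_gap: 85.2
```

Run:
```python
from h import *
s=snap('wrist'); u,v=w2px(s,[512,48.2,70],True);print(u,v); crop(s,int(u),int(v),70,60,5,'w15c.png'); snap('top','t15.png')
plan([592,-318,200],10)
```

```text
321.36796046951486 259.0874952634221
tcp [508.7  66.7 192.4] jaw 10.82 t 18.3667 | delta [-0.0077  0.0096  0.3935] rot [ 0.0143 -0.0002  0.0012] j6 -9.1 F [-0.6 -0.6 -0.4] gap 85.5
```

View pics/w15c.png

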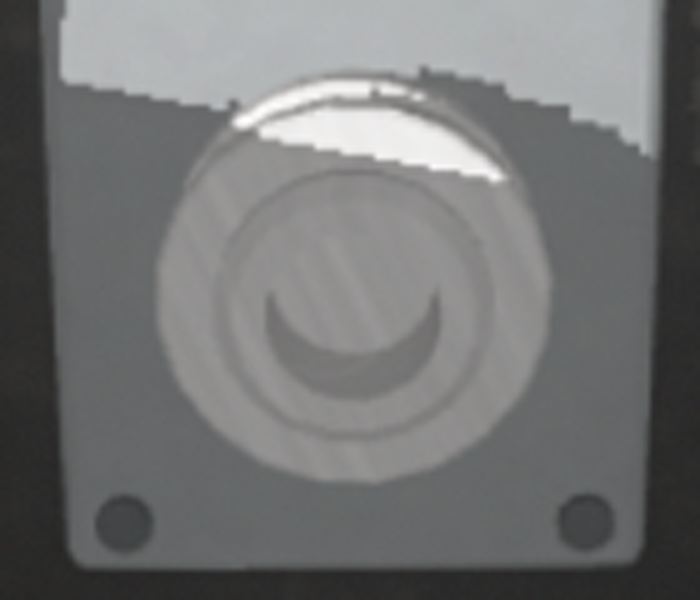

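View pics/t15.png

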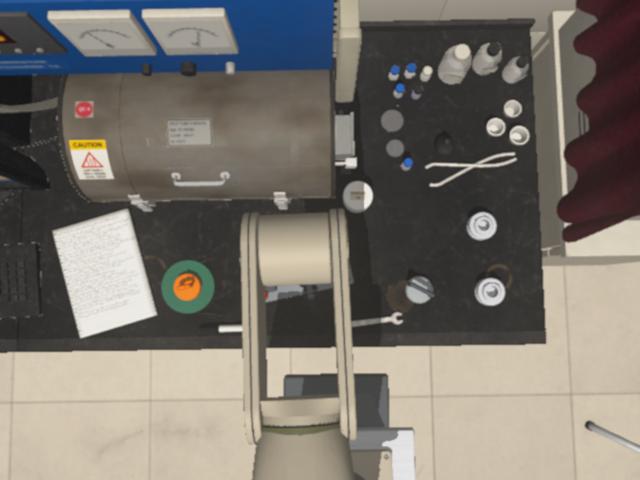

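Run:
```python
from h import *
s=snap('wrist')
for z in (70,77): print(z,cc(s,[(157,290),(550,290),(353,97),(353,482),(215,430),(490,430)],321,259,z))
```

```text
70 (array([512.5916685 ,  48.70853922]), np.float64(30.044346421112266))
77 (array([512.16796877,  50.92314998]), np.float64(29.251005471594105))
```

>>> drive_tool --pt "0 -0.004 0.001 0.035 0 0 0" --pt "0 -0.008 0.002 0.075 0 0 0" --pt "0 -0.008 0.003 0.115 0 0 0" --pt "0 -0.008 0.004 0.155 0 0 0" --pt "0 -0.008 0.005 0.195 0 0 0" --pt "0 -0.008 0.006 0.235 0 0 0" --pt "0 -0.008 0.007 0.275 0.005 0 0" --pt "0 -0.008 0.008 0.315 0.01 0 0" --pt "0 -0.008 0.009 0.35 0.014 0 0" --pt "0 -0.008 0.01 0.37 0.014 0 0"

```text
time: 19.25
tool_pos: [588.1, -298.8, 200.6]
tcp_rot: [-22.8, 89.9, -102.9]
ft_force: [0.4, 0.3, 0.4]
finger_gap: 85.2
```

Run:
```python
from h import *
s=snap('wrist','w16.png'); u,v=w2px(s,[594,-318.5,30],True);print(u,v); crop(s,int(u),int(v),70,60,5,'w16c.png')
plan([594,-318.5,40],10)
```

```text
323.76176754234945 243.42348687940344
tcp [ 588.1 -301.   200.4] jaw 9.79 t 19.3 | delta [0.1605 0.0029 0.018 ] rot [-0.0036  0.002   0.0005] j6 -41.3 F [-3.3 -0.  -0.1] gap 85.6
```

View pics/w16c.png

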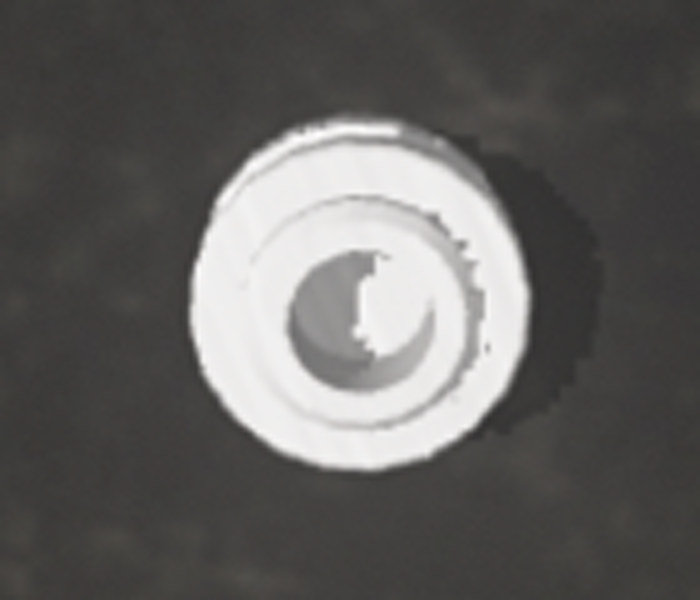

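Run:
```python
from h import *
s=snap('wrist')
c,r=cc(s,[(190,305),(530,305),(360,138),(360,470),(240,425),(480,425)],323,243,30); print(c,r)
plan([*c,40],10)
```

```text
[ 595.30915023 -321.90148429] 30.17866135498554
tcp [ 588.  -298.4  200.4] jaw 9.81 t 19.35 | delta [0.1604 0.0033 0.0243] rot [-0.0033  0.0006  0.0006] j6 -41.1 F [ 0.   1.3 -0.1] gap 85.9
```

>>> drive_tool --pt "0 0.03 0.003 0.01 0 0 0" --pt "0 0.065 0.003 0.018 0 0 0" --pt "0 0.1 0.003 0.022 0 0 0" --pt "0 0.125 0.003 0.022 0 0 0" --pt "0 0.145 0.003 0.022 0 0 0" --pt "0 0.155 0.003 0.022 0 0 0" --pt "0 0.16 0.003 0.022 0 0 0" --pt "0 0.16 0.003 0.022 0 0 0" --pt "0 0.16 0.003 0.022 0 0 0" --pt "0 0.16 0.003 0.022 0 0 0"

```text
time: 20.18
tool_pos: [596.6, -316.4, 43.5]
tcp_rot: [48.5, 89.8, -31.5]
ft_force: [-0.1, 0.6, 1.3]
finger_gap: 85.4
```

Run:
```python
from h import *
s=snap('wrist','w17.png'); crop(s,320,290,100,80,4,'w17c.png')
plan([594.8,-320.5,-2.5],10)
```

```text
tcp [ 596.5 -316.5   43.4] jaw 10.04 t 20.2333 | delta [ 0.0459 -0.0025  0.0036] rot [ 0.0006  0.0023 -0.0025] j6 -42.3 F [0.7 0.2 0.8] gap 85.4
```

View pics/w17c.png

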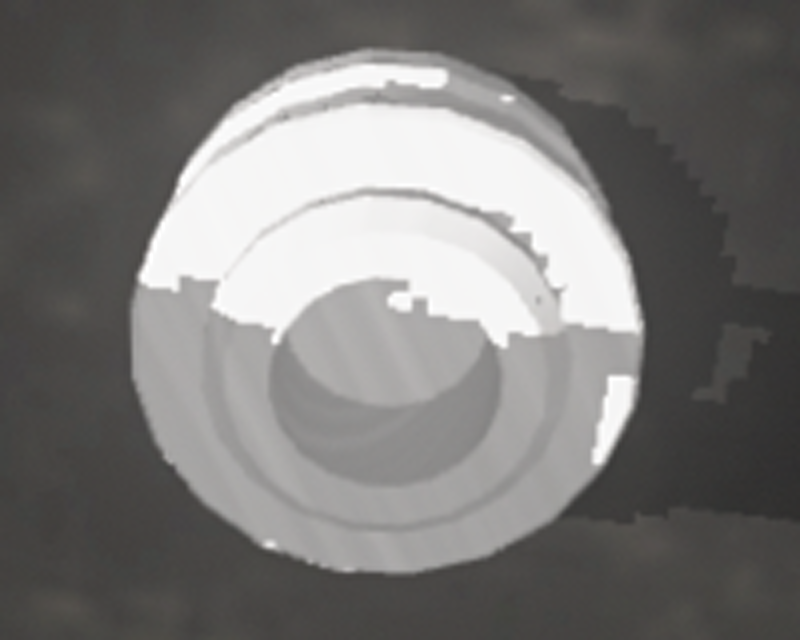

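Run:
```python
from h import *
s=snap('wrist')
c,r=cc(s,[(131,330),(642,340),(385,102),(385,573),(205,500),(570,500)],320,290,30,4,100,80); print(c,r)
plan([*c,-2.5],10)
```

```text
[ 595.14915855 -319.44368217] 29.59470299654193
tcp [ 596.3 -316.5   43.2] jaw 10.03 t 20.2833 | delta [ 0.0457 -0.0018  0.0026] rot [ 0.0005  0.0021 -0.0023] j6 -42.3 F [-0.  -0.2  0.5] gap 85.7
```

>>> drive_tool --pt "0 0.01 -0.002 0.0025 0 0 0" --pt "0 0.02 -0.002 0.0025 0 0 0" --pt "0 0.03 -0.002 0.0025 0 0 0" --pt "0 0.038 -0.002 0.0025 0 0 0" --pt "0 0.042 -0.002 0.0025 0 0 0" --pt "0 0.045 -0.002 0.0025 0 0 0" --pt "0 0.045 -0.002 0.0025 0 0 0" --pt "0 0.045 -0.002 0.0025 0 0 0" --pt "0 0.045 -0.002 0.0025 0 0 0" --pt "0 0.045 -0.002 0.0025 0 0 0"

```text
time: 21.12
tool_pos: [594.2, -318.9, -3.1]
tcp_rot: [47.2, 89.9, -32.8]
ft_force: [0.3, -1.1, 0.1]
finger_gap: 85.4
```

>>> drive_tool --pt "80 0 0 0 0 0 0" --pt "120 0 0 0 0 0 0" --pt "150 0 0 0 0 0 0" --pt "255 0 0 0 0 0 0" --pt "255 0 0 0 0 0 0" --pt "255 0 0 0 0 0 0" --pt "255 0 0 0 0 0 0" --pt "255 0 0 0 0 0 0" --pt "255 0 0 0 0 0 0" --pt "255 0 0 0 0 0 0" --squeeze 60

```text
time: 21.95
tool_pos: [594.3, -319.0, -3.0]
tcp_rot: [47.7, 89.9, -32.2]
ft_force: [-0.1, -1.1, 5.8]
finger_gap: 58.6
```

>>> drive_tool --pt "255 -0.003 0 0 0 0 0" --pt "255 -0.008 0 0 0 0 0" --pt "255 -0.016 0 0 0 0 0" --pt "255 -0.03 0 0 0 0 0" --pt "255 -0.05 0 0 0 0 0" --pt "255 -0.075 0 0 0 0 0" --pt "255 -0.1 0 0 0 0 0" --pt "255 -0.12 0 0 0 0 0" --pt "255 -0.13 0 0 0 0 0" --pt "255 -0.13 0 0 0 0 0"

```text
time: 22.78
tool_pos: [595.6, -319.9, 131.0]
tcp_rot: [47.3, 89.6, -32.7]
ft_force: [0.9, -1.1, -1.0]
finger_gap: 58.4
```

Run:
```python
from h import *
s=snap('wrist','w18.png')
plan([512.3,48.5,130],10.8)
```

```text
tcp [ 594.6 -319.3  128.2] jaw 10.03 t 22.8333 | delta [-0.0027 -0.017  -0.3765] rot [-0.0135  0.0024 -0.0026] j6 -42.6 F [ 0.7 -0.1 -2.4] gap 58.3
```

View pics/w18.png

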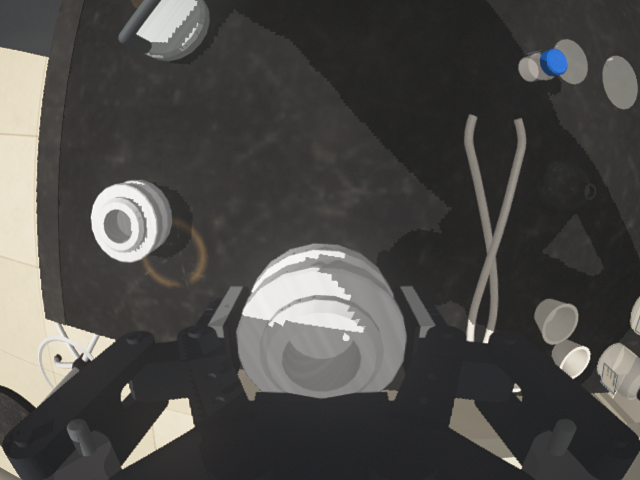

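>>> drive_tool --pt "255 -0.005 -0.002 -0.025 0 0 0" --pt "255 -0.01 -0.004 -0.06 0 0 0" --pt "255 -0.01 -0.006 -0.1 0 0 0" --pt "255 -0.01 -0.008 -0.14 0 0 0" --pt "255 -0.01 -0.01 -0.18 0 0 0" --pt "255 -0.01 -0.012 -0.22 -0.005 0 0" --pt "255 -0.01 -0.013 -0.26 -0.01 0 0" --pt "255 -0.01 -0.015 -0.3 -0.013 0 0" --pt "255 -0.01 -0.016 -0.335 -0.013 0 0" --pt "255 -0.01 -0.017 -0.36 -0.013 0 0"

```text
time: 23.67
tool_pos: [511.8, 35.8, 134.0]
tcp_rot: [-114.1, 89.8, 166.7]
ft_force: [-0.1, 0.3, -1.1]
finger_gap: 58.9
```

>>> drive_tool --pt "255 0.0 0 -0.01 0 0 0" --pt "255 0 0 -0.016 0 0 0" --pt "255 0.01 0 -0.016 0 0 0" --pt "255 0.01 0 -0.016 0 0 0" --pt "255 0.01 0 -0.016 0 0 0" --pt "255 0.01 0 -0.016 0 0 0" --pt "255 0.01 0 -0.016 0 0 0" --pt "255 0.01 0 -0.016 0 0 0" --pt "255 0.01 0 -0.016 0 0 0" --pt "255 0.01 0 -0.016 0 0 0"

```text
time: 24.5
tool_pos: [511.5, 48.4, 126.3]
tcp_rot: [71.5, 90.0, -7.8]
ft_force: [0.5, 0.5, -3.2]
finger_gap: 58.4
```

Run:
```python
from h import *
s=snap('wrist','w19.png')
plan([512.3,48.5,67],10.8)
```

```text
tcp [511.4  48.5 126.3] jaw 10.76 t 24.55 | delta [0.0593 0.0009 0.0001] rot [-0.0007  0.0001 -0.0003] j6 -11.1 F [ 0.5 -0.2 -1.3] gap 58.4
```

View pics/w19.png

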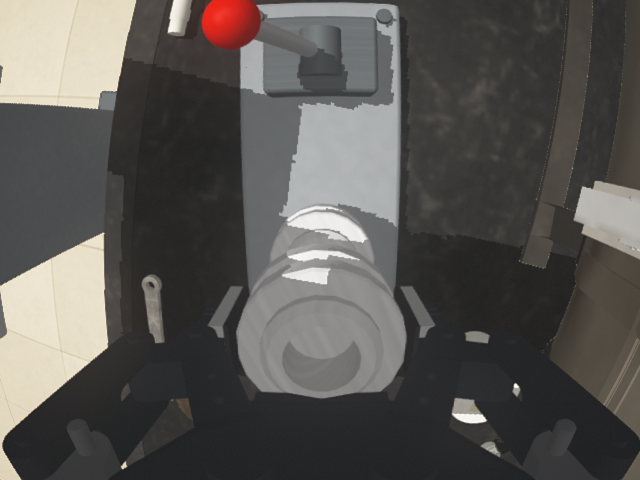

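>>> drive_tool --pt "255 0.015 0.001 0 0 0 0" --pt "255 0.03 0.001 0 0 0 0" --pt "255 0.042 0.001 0 0 0 0" --pt "255 0.048 0.001 0 0 0 0" --pt "255 0.05 0.001 0 0 0 0" --pt "255 0.051 0.001 0 0 0 0" --pt "255 0.051 0.001 0 0 0 0" --pt "255 0.051 0.001 0 0 0 0" --pt "255 0.051 0.001 0 0 0 0" --pt "255 0.051 0.001 0 0 0 0"

```text
time: 25.38
tool_pos: [512.7, 48.8, 75.8]
tcp_rot: [79.3, 89.9, 0.1]
ft_force: [0.1, 0.2, -1.7]
finger_gap: 59.0
```

Run:
```python
from h import *
s=snap('wrist','w20.png')
plan([512.3,48.5,67],10.8)
```

```text
tcp [512.6  48.8  75.7] jaw 10.77 t 25.4333 | delta [ 0.0087 -0.0004  0.0003] rot [-0.0005  0.0002 -0.001 ] j6 -11.0 F [-0.5  0.2 -1.9] gap 58.7
```

View pics/w20.png

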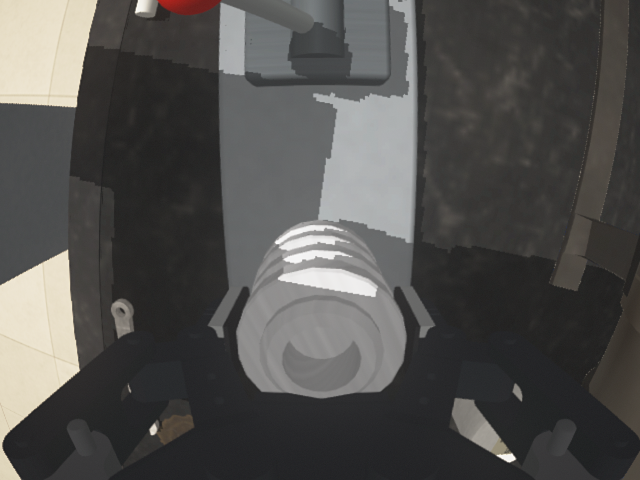

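>>> drive_tool --pt "255 0.002 -0.0005 0 0 0 0" --pt "255 0.003 -0.0005 0 0 0 0" --pt "255 0.004 -0.0005 0 0 0 0" --pt "255 0.005 -0.0005 0 0 0 0" --pt "255 0.006 -0.0005 0 0 0 0" --pt "255 0.007 -0.0005 0 0 0 0" --pt "255 0.008 -0.0005 0 0 0 0" --pt "255 0.009 -0.0005 0 0 0 0" --pt "255 0.0095 -0.0005 0 0 0 0" --pt "255 0.0095 -0.0005 0 0 0 0"

```text
time: 26.27
tool_pos: [511.8, 48.7, 67.0]
tcp_rot: [-76.5, 90.0, -155.7]
ft_force: [-8.3, 0.0, 12.8]
finger_gap: 58.7
```

>>> drive_tool --pt "140 0 0 0 0 0 0" --pt "100 0 0 0 0 0 0" --pt "50 0 0 0 0 0 0" --pt "0 0 0 0 0 0 0" --pt "0 0 0 0 0 0 0" --pt "0 0 0 0 0 0 0" --pt "0 0 0 0 0 0 0" --pt "0 -0.01 0 0 0 0 0" --pt "0 -0.03 0 0 0 0 0" --pt "0 -0.05 0 0 0 0 0"

```text
time: 27.1
tool_pos: [510.8, 48.7, 115.9]
tcp_rot: [-100.1, 89.9, -179.4]
ft_force: [0.4, 0.3, -0.3]
finger_gap: 85.2
```

>>> drive_tool --pt "0 -0.03 0 0 0 0 0" --pt "0 -0.06 0 -0.01 0 0 0" --pt "0 -0.08 0 -0.018 0 0 0" --pt "0 -0.085 0 -0.018 0 0 0" --pt "0 -0.085 0 -0.018 0 0 0" --pt "0 -0.085 0 -0.018 0 0 0" --pt "0 -0.085 0 -0.018 0 0 0" --pt "0 -0.085 0 -0.018 0 0 0" --pt "0 -0.085 0 -0.018 0 0 0" --pt "0 -0.085 0 -0.018 0 0 0"

```text
time: 27.93
tool_pos: [507.8, 66.2, 199.5]
tcp_rot: [-98.5, 89.9, -177.7]
ft_force: [-0.5, -0.1, 0.6]
finger_gap: 85.4
```

Run:
```python
from h import *
s=snap('wrist'); u,v=w2px(s,[512.5,48.5,100],True);print(u,v); crop(s,int(u),int(v),80,70,5,'w21c.png'); t=snap('top','t21.png')
plan([447,-330,200],0)
```

```text
323.01307146186286 268.2882472572724
tcp [508.1  66.3 200. ] jaw 10.76 t 28.0333 | delta [ 1.000e-04 -1.340e-01  3.779e-01] rot [ 0.1878 -0.      0.001 ] j6 -9.1 F [0.3 0.3 0.2] gap 85.8
```

View pics/w21c.png

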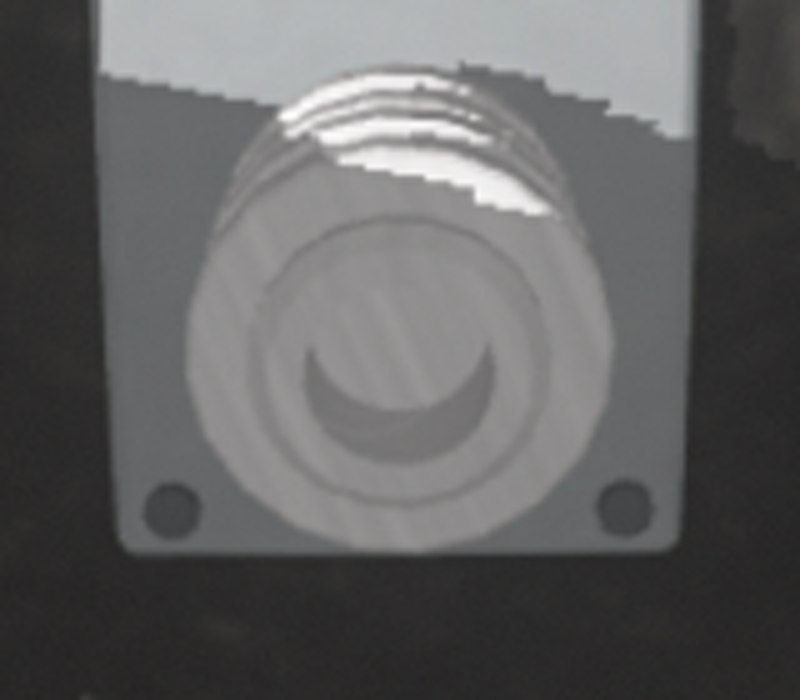

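View pics/t21.png

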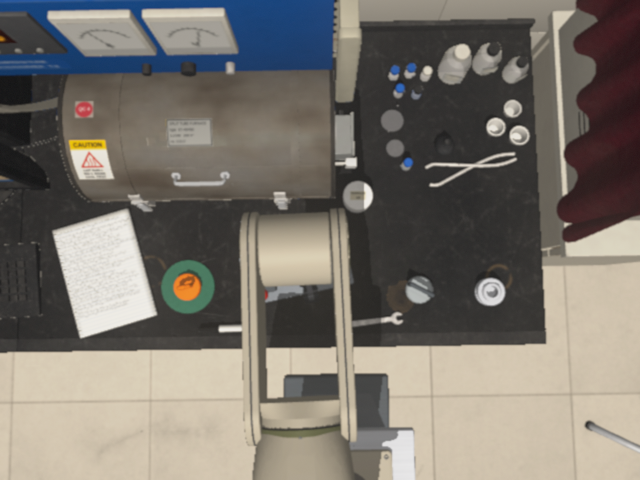

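Run:
```python
from h import *
s=snap('wrist')
for z in (100,107): print(z,cc(s,[(187,350),(613,350),(400,138),(400,552),(245,490),(555,490)],323,268,z,5,80,70))
plan([446,-312,200],10)
```

```text
100 (array([513.00095585,  48.07888219]), np.float64(30.11368620457873))
107 (array([512.50954023,  50.50319896]), np.float64(29.245211729731082))
tcp [508.2  66.3 200.2] jaw 10.76 t 28.0833 | delta [ 3.000e-04 -1.318e-01  3.600e-01] rot [ 0.0133 -0.0001  0.0006] j6 -9.1 F [ 0.2 -0.6 -0. ] gap 85.6
```

>>> drive_tool --pt "0 0 -0.013 0.036 0 0 0" --pt "0 0 -0.026 0.072 0 0 0" --pt "0 0 -0.039 0.108 0 0 0" --pt "0 0 -0.053 0.144 0 0 0" --pt "0 0 -0.066 0.18 0 0 0" --pt "0 0 -0.079 0.216 0 0 0" --pt "0 0 -0.092 0.252 0.005 0 0" --pt "0 0 -0.106 0.288 0.01 0 0" --pt "0 0 -0.119 0.324 0.013 0 0" --pt "0 0 -0.132 0.355 0.013 0 0"

```text
time: 28.92
tool_pos: [444.3, -309.4, 200.7]
tcp_rot: [22.8, 90.0, -57.2]
ft_force: [1.3, 0.2, -0.3]
finger_gap: 85.1
```

>>> drive_tool --pt "0 0.02 0 0.003 0 0 0" --pt "0 0.05 0 0.003 0 0 0" --pt "0 0.08 0 0.003 0 0 0" --pt "0 0.1 0 0.003 0 0 0" --pt "0 0.1 0 0.003 0 0 0" --pt "0 0.1 0 0.003 0 0 0" --pt "0 0.1 0 0.003 0 0 0" --pt "0 0.1 0 0.003 0 0 0" --pt "0 0.1 0 0.003 0 0 0" --pt "0 0.1 0 0.003 0 0 0"

```text
time: 29.75
tool_pos: [446.4, -310.6, 102.3]
tcp_rot: [39.5, 89.8, -40.5]
ft_force: [-0.8, -0.9, 0.2]
finger_gap: 85.4
```

Run:
```python
from h import *
s=snap('wrist','w22.png'); u,v=w2px(s,[448,-331,30],True);print(u,v); crop(s,int(u),int(v),80,70,5,'w22c.png')
plan([448,-331,40],10)
```

```text
317.3814698929619 285.6772666031808
tcp [ 446.2 -310.4  101.9] jaw 10.03 t 29.8 | delta [ 0.0619 -0.0019  0.0205] rot [ 0.0006  0.0017 -0.0013] j6 -50.3 F [ 0.6 -0.1  0.3] gap 85.5
```

View pics/w22.png

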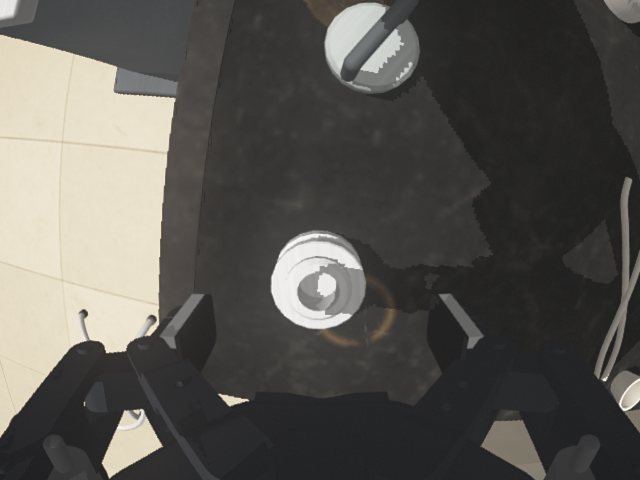

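View pics/w22c.png

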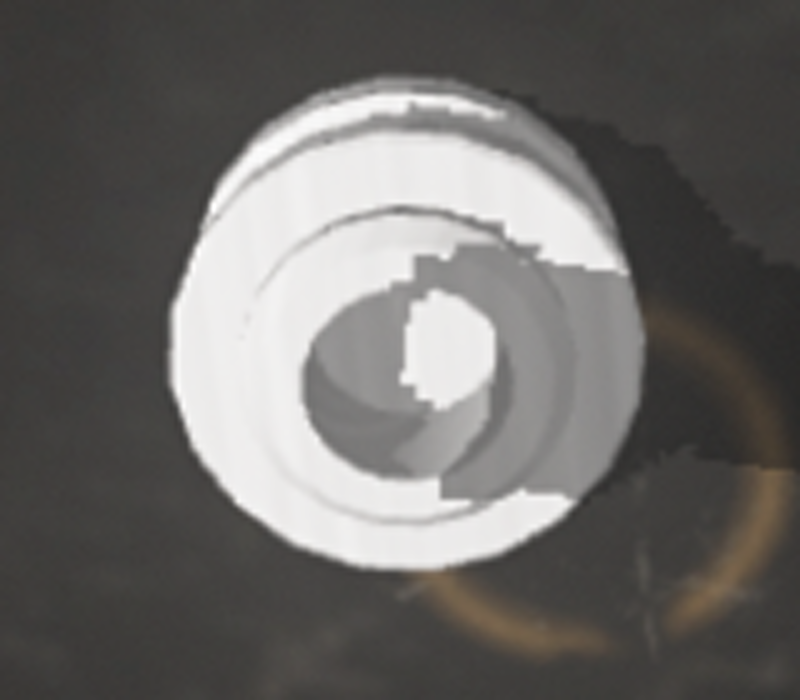

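Run:
```python
from h import *
s=snap('wrist')
c,r=cc(s,[(170,350),(645,350),(410,128),(410,570),(235,495),(583,495)],317,285,30,5,80,70);print(c,r)
plan([*c,-2.5],10)
```

```text
[ 448.56462557 -331.22742809] 29.682783180731764
tcp [ 446.  -310.3  101.6] jaw 10.04 t 29.85 | delta [ 0.1041 -0.0013  0.021 ] rot [ 0.0006  0.0012 -0.001 ] j6 -50.3 F [1.3 0.  1. ] gap 85.5
```

>>> drive_tool --pt "0 0.01 -0.001 0.012 0 0 0" --pt "0 0.025 -0.001 0.021 0 0 0" --pt "0 0.045 -0.001 0.021 0 0 0" --pt "0 0.065 -0.001 0.021 0 0 0" --pt "0 0.082 -0.001 0.021 0 0 0" --pt "0 0.094 -0.001 0.021 0 0 0" --pt "0 0.1 -0.001 0.021 0 0 0" --pt "0 0.103 -0.001 0.021 0 0 0" --pt "0 0.103 -0.001 0.021 0 0 0" --pt "0 0.103 -0.001 0.021 0 0 0"

```text
time: 30.68
tool_pos: [448.8, -331.3, -1.4]
tcp_rot: [37.3, 89.9, -42.7]
ft_force: [0.5, -0.2, 1.4]
finger_gap: 85.2
```

>>> drive_tool --pt "80 0 0 0 0 0 0" --pt "120 0 0 0 0 0 0" --pt "150 0 0 0 0 0 0" --pt "255 0 0 0 0 0 0" --pt "255 0 0 0 0 0 0" --pt "255 0 0 0 0 0 0" --pt "255 0 0 0 0 0 0" --pt "255 0 0 0 0 0 0" --pt "255 0 0 0 0 0 0" --pt "255 0 0 0 0 0 0" --squeeze 60

```text
time: 31.52
tool_pos: [449.1, -331.5, -0.9]
tcp_rot: [38.3, 89.9, -41.7]
ft_force: [-0.4, 0.5, 4.7]
finger_gap: 58.3
```

>>> drive_tool --pt "255 -0.003 0 0 0 0 0" --pt "255 -0.008 0 0 0 0 0" --pt "255 -0.016 0 0 0 0 0" --pt "255 -0.03 0 0 0 0 0" --pt "255 -0.05 0 0 0 0 0" --pt "255 -0.075 0 0 0 0 0" --pt "255 -0.1 0 0 0 0 0" --pt "255 -0.13 0 0 0 0 0" --pt "255 -0.15 0 0 0 0 0" --pt "255 -0.16 0 0 0 0 0"

```text
time: 32.35
tool_pos: [449.6, -332.0, 162.1]
tcp_rot: [38.5, 89.7, -41.5]
ft_force: [-0.4, -1.6, -1.6]
finger_gap: 58.3
```

Run:
```python
from h import *
s=snap('wrist','w23.png')
plan([512.4,48.4,160],10.8)
```

```text
tcp [ 449.9 -332.3  162.7] jaw 10.03 t 32.4 | delta [ 0.0013  0.1278 -0.364 ] rot [-0.0135  0.0053 -0.0041] j6 -51.7 F [ 0.  -0.4  0.2] gap 58.7
```

View pics/w23.png

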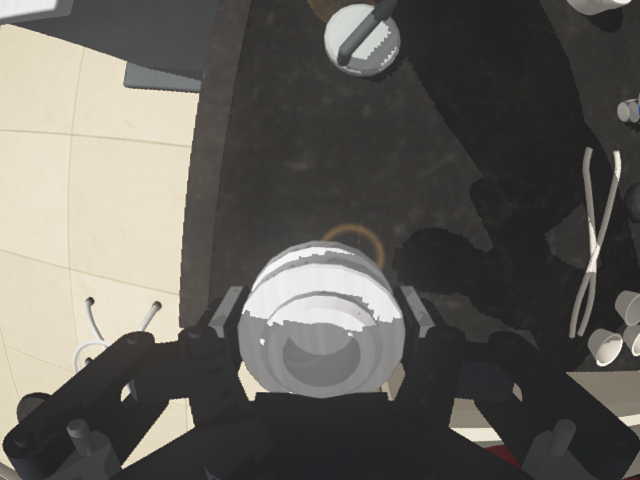

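>>> drive_tool --pt "255 0 0.008 -0.02 0 0 0" --pt "255 0 0.02 -0.055 0 0 0" --pt "255 0 0.033 -0.092 0 0 0" --pt "255 0 0.046 -0.13 0 0 0" --pt "255 0 0.059 -0.168 0 0 0" --pt "255 0 0.072 -0.205 -0.003 0 0" --pt "255 0 0.085 -0.243 -0.006 0 0" --pt "255 0 0.098 -0.28 -0.01 0 0" --pt "255 0 0.111 -0.317 -0.013 0 0" --pt "255 0 0.123 -0.35 -0.013 0 0"

```text
time: 33.23
tool_pos: [507.4, 37.7, 156.2]
tcp_rot: [-111.3, 89.9, 169.5]
ft_force: [1.0, -0.2, -2.1]
finger_gap: 58.5
```

>>> drive_tool --pt "255 0.0 0.003 -0.008 0 0 0" --pt "255 0 0.005 -0.014 0 0 0" --pt "255 0 0.005 -0.014 0 0 0" --pt "255 0 0.005 -0.014 0 0 0" --pt "255 0 0.005 -0.014 0 0 0" --pt "255 0 0.005 -0.014 0 0 0" --pt "255 0 0.005 -0.014 0 0 0" --pt "255 0 0.005 -0.014 0 0 0" --pt "255 0 0.005 -0.014 0 0 0" --pt "255 0 0.005 -0.014 0 0 0"

```text
time: 34.07
tool_pos: [510.7, 49.6, 157.7]
tcp_rot: [52.4, 90.0, -26.9]
ft_force: [-0.2, -0.3, -1.8]
finger_gap: 58.7
```

Run:
```python
from h import *
s=snap('wrist','w24.png')
plan([512.4,48.4,99],10.8)
```

```text
tcp [510.7  49.8 157.7] jaw 10.76 t 34.1167 | delta [0.0587 0.0014 0.0016] rot [-0.0008  0.0001 -0.0001] j6 -10.9 F [-0.5  0.7 -2.1] gap 58.5
```

View pics/w24.png

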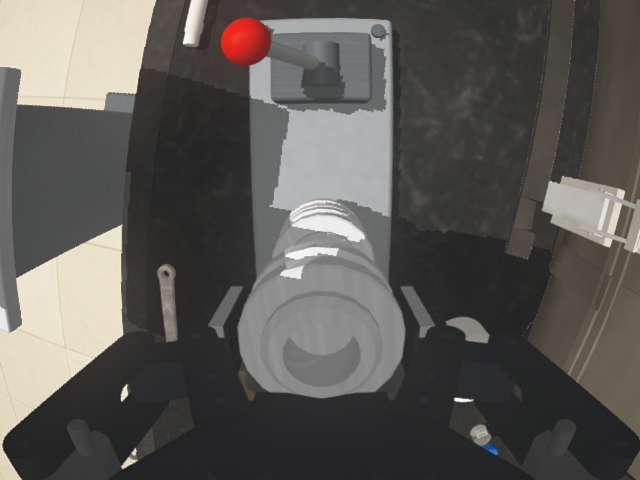

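>>> drive_tool --pt "255 0.015 0.0015 0.0015 0 0 0" --pt "255 0.03 0.0015 0.0015 0 0 0" --pt "255 0.042 0.0015 0.0015 0 0 0" --pt "255 0.047 0.0015 0.0015 0 0 0" --pt "255 0.049 0.0015 0.0015 0 0 0" --pt "255 0.05 0.0015 0.0015 0 0 0" --pt "255 0.05 0.0015 0.0015 0 0 0" --pt "255 0.05 0.0015 0.0015 0 0 0" --pt "255 0.05 0.0015 0.0015 0 0 0" --pt "255 0.05 0.0015 0.0015 0 0 0"

```text
time: 34.95
tool_pos: [512.9, 48.8, 108.3]
tcp_rot: [78.2, 89.9, -1.0]
ft_force: [-0.9, 0.2, -2.0]
finger_gap: 58.1
```

Run:
```python
from h import *
s=snap('wrist','w25.png')
plan([512.4,48.4,99],10.8)
```

```text
tcp [512.8  48.7 108.2] jaw 10.77 t 35.0 | delta [ 0.0092 -0.0005  0.0003] rot [-0.0005  0.0002 -0.0009] j6 -11.0 F [ 0.5 -0.8 -1.8] gap 58.1
```

View pics/w25.png

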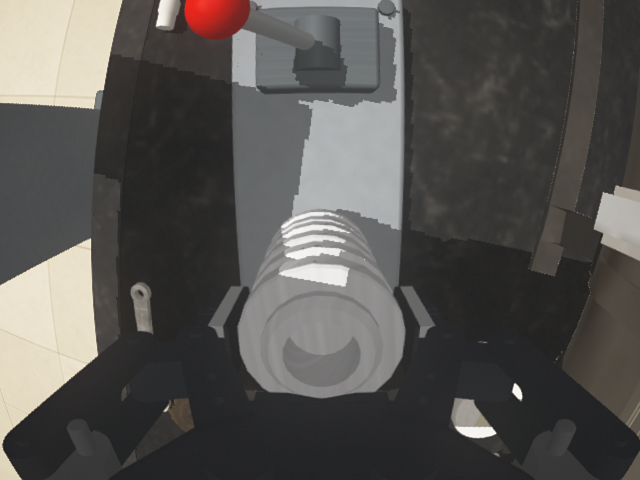

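>>> drive_tool --pt "255 0.002 -0.0005 0 0 0 0" --pt "255 0.003 -0.0005 0 0 0 0" --pt "255 0.004 -0.0005 0 0 0 0" --pt "255 0.005 -0.0005 0 0 0 0" --pt "255 0.006 -0.0005 0 0 0 0" --pt "255 0.007 -0.0005 0 0 0 0" --pt "255 0.008 -0.0005 0 0 0 0" --pt "255 0.009 -0.0005 0 0 0 0" --pt "255 0.0095 -0.0005 0 0 0 0" --pt "255 0.0095 -0.0005 0 0 0 0"

```text
time: 35.83
tool_pos: [512.1, 48.6, 99.1]
tcp_rot: [39.0, 90.0, -40.3]
ft_force: [-5.7, -0.7, 8.0]
finger_gap: 58.6
```

>>> drive_tool --pt "140 0 0 0 0 0 0" --pt "100 0 0 0 0 0 0" --pt "50 0 0 0 0 0 0" --pt "0 0 0 0 0 0 0" --pt "0 0 0 0 0 0 0" --pt "0 0 0 0 0 0 0" --pt "0 0 0 0 0 0 0" --pt "0 -0.01 0 0 0 0 0" --pt "0 -0.03 0 0 0 0 0" --pt "0 -0.05 0 0 0 0 0"

```text
time: 36.67
tool_pos: [511.2, 48.7, 148.4]
tcp_rot: [-100.6, 89.9, -179.8]
ft_force: [-0.2, 0.4, -0.5]
finger_gap: 85.8
```

>>> drive_tool --pt "0 -0.03 0 0 0 0 0" --pt "0 -0.06 0 -0.01 0 0 0" --pt "0 -0.08 0 -0.018 0 0 0" --pt "0 -0.085 0 -0.018 0 0 0" --pt "0 -0.085 0 -0.018 0 0 0" --pt "0 -0.085 0 -0.018 0 0 0" --pt "0 -0.085 0 -0.018 0 0 0" --pt "0 -0.085 0 -0.018 0 0 0" --pt "0 -0.085 0 -0.018 0 0 0" --pt "0 -0.085 0 -0.018 0 0 0"

```text
time: 37.5
tool_pos: [508.1, 66.1, 232.0]
tcp_rot: [-98.1, 89.9, -177.3]
ft_force: [-0.0, 0.7, 0.1]
finger_gap: 85.5
```

Run:
```python
from h import *
s=snap('wrist'); u,v=w2px(s,[512.5,48.5,130],True);print(u,v); crop(s,int(u),int(v),80,70,5,'w26c.png'); t=snap('top','t26.png')
plan([455,-150,220],10)
```

```text
322.60212432124547 266.92993974208207
tcp [508.4  66.2 232.5] jaw 10.76 t 37.6 | delta [ 0.0126 -0.0928  0.2024] rot [ 0.0133 -0.0002  0.001 ] j6 -9.1 F [ 0.1  0.7 -0.2] gap 85.4
```

View pics/w26c.png

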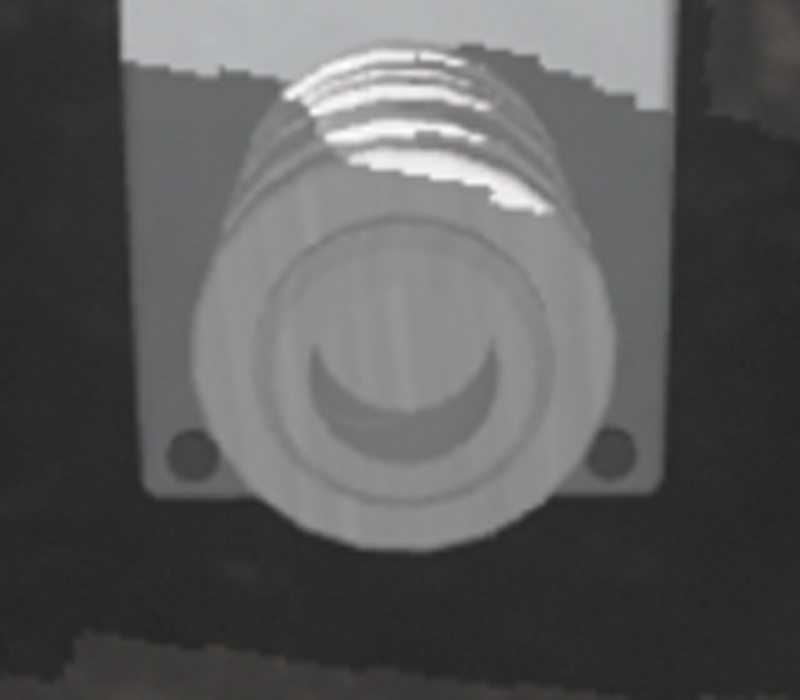

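View pics/t26.png

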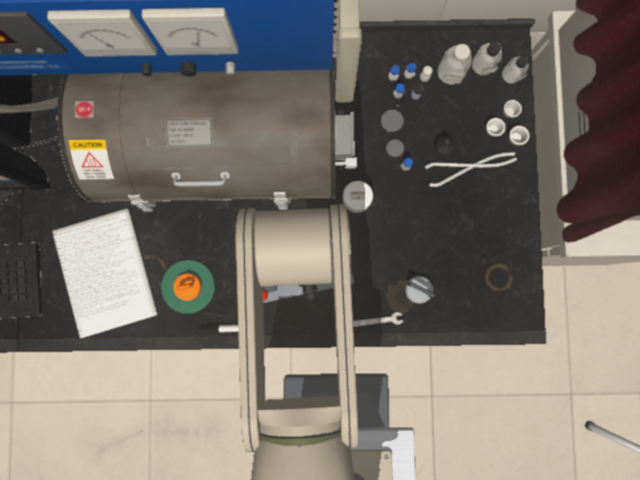

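Run:
```python
from h import *
s=snap('wrist')
for z in (130,137): print(z,cc(s,[(192,350),(616,350),(404,138),(404,552),(250,490),(555,490)],322,266,z,5,80,70))
plan([463,-162,200],-36)
```

```text
130 (array([512.9375438 ,  48.64101577]), np.float64(30.221379310292228))
137 (array([512.46055606,  51.02254489]), np.float64(29.35871983271705))
tcp [508.4  66.3 232.7] jaw 10.77 t 37.65 | delta [ 0.0328 -0.0873  0.2158] rot [8.163e-01 2.000e-04 7.000e-04] j6 -9.1 F [ 0.9 -1.1  0.3] gap 85.5
```

>>> drive_tool --pt "0 0 -0.01 0.03 0.08 0 0" --pt "0 0 -0.022 0.06 0.17 0 0" --pt "0 0.0 -0.034 0.09 0.26 0 0" --pt "0 0.01 -0.046 0.12 0.36 0 0" --pt "0 0.02 -0.058 0.15 0.46 0 0" --pt "0 0.03 -0.07 0.18 0.56 0 0" --pt "0 0.033 -0.08 0.2 0.66 0 0" --pt "0 0.033 -0.087 0.216 0.76 0 0" --pt "0 0.033 -0.087 0.216 0.816 0 0" --pt "0 0.033 -0.087 0.216 0.816 0 0"

```text
time: 38.48
tool_pos: [463.1, -163.2, 200.0]
tcp_rot: [-73.1, 90.0, 160.6]
ft_force: [0.2, 0.4, 0.3]
finger_gap: 85.4
```

Run:
```python
from h import *
s=snap('wrist','w27.png'); plan([455,-177,100],-36); print(w2px(s,[455,-177,48],True))
```

```text
tcp [ 463.4 -162.5  200.1] jaw -35.99 t 38.5333 | delta [0.1001 0.0018 0.0167] rot [ 0.0003 -0.0001  0.0001] j6 10.7 F [-0.  -0.2 -0.1] gap 85.3
[324.25429059 243.9913231 ]
```

View pics/w27.png

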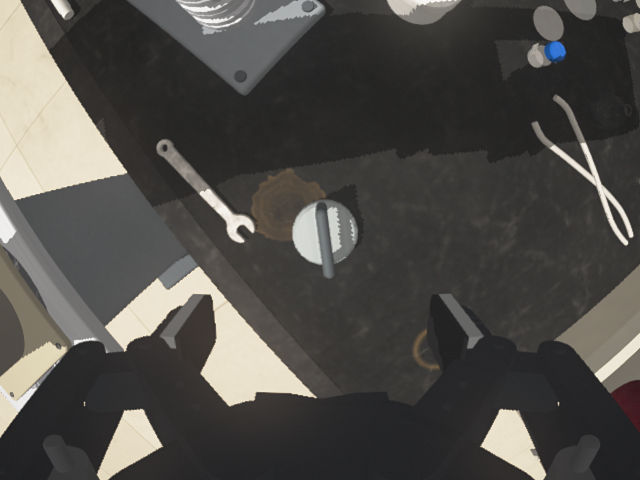

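Run:
```python
from h import *
s=snap('wrist'); crop(s,325,238,60,50,6,'w27c.png'); print(len(s))
```

```text
7
```

View pics/w27c.png

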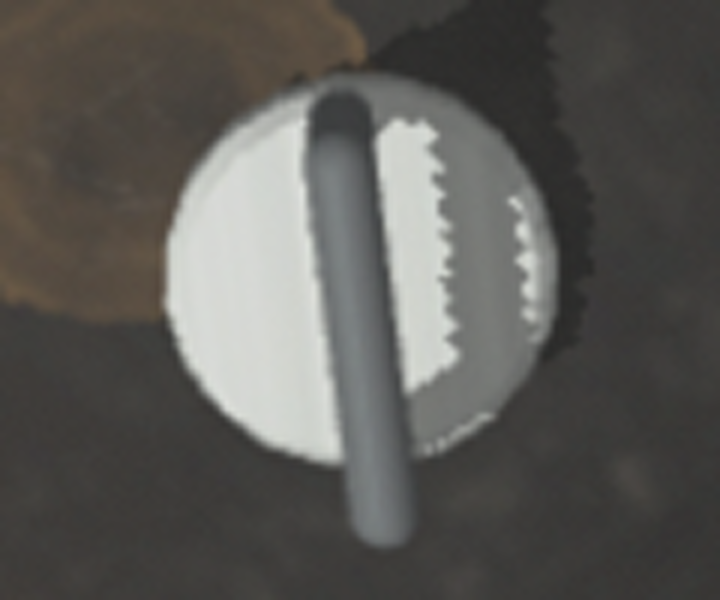

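Run:
```python
from h import *
s=snap('wrist')
f=lambda a,b,z: px2w(s,325-60+a/6,238-50+b/6,z,True)
print('disc',circ([f(a,b,16) for a,b in [(168,290),(553,290),(345,465),(215,405)]]))
a=f(341,160,48);b=f(384,520,48); print(a,b,(a+b)/2,np.linalg.norm(a-b),np.degrees(np.arctan2(*(a-b)[1::-1])))
plan([*((a+b)/2)[:2],29],-36)
```

```text
disc (array([ 455.89997888, -177.06226609]), np.float64(29.2713273402943))
[ 468.3358415  -154.83781206   48.        ] [ 443.07498982 -200.17199073   48.        ] [ 455.70541566 -177.5049014    48.        ] 51.896997824032105 60.87282378720905
tcp [ 463.7 -161.8  200.2] jaw -35.83 t 38.6333 | delta [0.1712 0.0027 0.0174] rot [ 0.0029 -0.0002 -0.0001] j6 10.6 F [0.5 0.6 0.1] gap 85.4
```

>>> drive_tool --pt "80 0.02 0.001 0.008 -0.05 0 0" --pt "120 0.05 0.002 0.014 -0.1 0 0" --pt "120 0.08 0.0027 0.0174 -0.12 0 0" --pt "120 0.1 0.0027 0.0174 -0.12 0 0" --pt "120 0.115 0.0027 0.0174 -0.12 0 0" --pt "120 0.12 0.0027 0.0174 -0.12 0 0" --pt "120 0.12 0.0027 0.0174 -0.12 0 0" --pt "120 0.12 0.0027 0.0174 -0.12 0 0" --pt "120 0.12 0.0027 0.0174 -0.12 0 0" --pt "120 0.12 0.0027 0.0174 -0.12 0 0"

```text
time: 39.47
tool_pos: [456.6, -178.2, 81.8]
tcp_rot: [91.8, 89.8, -27.3]
ft_force: [0.1, -1.0, 0.9]
finger_gap: 45.2
```

Run:
```python
from h import *
s=snap('wrist','w28.png')
plan([455.8,-177.3,28],-29.1)
```

```text
tcp [ 456.5 -178.2   81.6] jaw -29.08 t 39.5167 | delta [ 0.0536 -0.0011 -0.0004] rot [ 0.0003 -0.0001 -0.0024] j6 1.8 F [-0.8 -0.3  0.3] gap 45.1
```

View pics/w28.png

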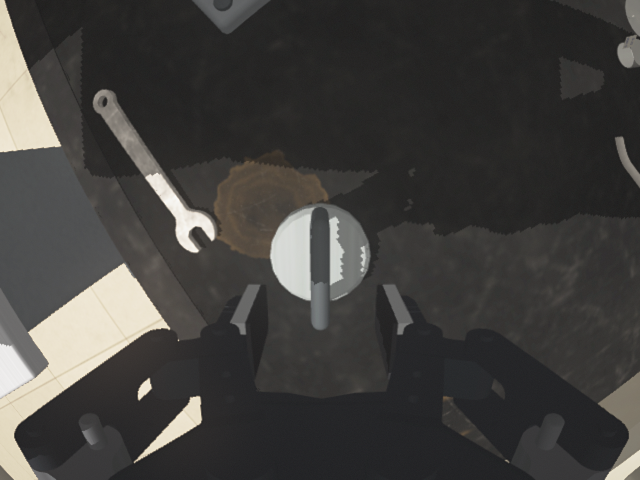

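Bar is vertical in the image at u≈320, centred between pads. Descend and close.

>>> drive_tool --pt "120 0.01 -0.001 0 0 0 0" --pt "120 0.02 -0.001 0 0 0 0" --pt "120 0.03 -0.001 0 0 0 0" --pt "120 0.04 -0.001 0 0 0 0" --pt "120 0.046 -0.001 0 0 0 0" --pt "120 0.05 -0.001 0 0 0 0" --pt "120 0.053 -0.001 0 0 0 0" --pt "120 0.053 -0.001 0 0 0 0" --pt "120 0.053 -0.001 0 0 0 0" --pt "120 0.053 -0.001 0 0 0 0"

```text
time: 40.35
tool_pos: [455.0, -177.5, 27.6]
tcp_rot: [90.3, 90.0, -28.8]
ft_force: [-0.3, -0.2, -0.5]
finger_gap: 45.3
```

>>> drive_tool --pt "180 0 0 0 0 0 0" --pt "255 0 0 0 0 0 0" --pt "255 0 0 0 0 0 0" --pt "255 0 0 0 0 0 0" --pt "255 0 0 0 0 0 0" --pt "255 0 0 0 0 0 0" --pt "255 0 0 0 0 0 0" --pt "255 0 0 0 0 0 0" --pt "255 0 0 0 0 0 0" --pt "255 0 0 0 0 0 0" --squeeze 80

```text
time: 41.18
tool_pos: [455.1, -177.6, 27.5]
tcp_rot: [90.1, 89.9, -29.0]
ft_force: [3.3, -1.5, 4.5]
finger_gap: 7.6
```

>>> drive_tool --pt "255 -0.003 0 0 0 0 0" --pt "255 -0.008 0 0 0 0 0" --pt "255 -0.016 0 0 0 0 0" --pt "255 -0.03 0 0 0 0 0" --pt "255 -0.05 0 0 0 0 0" --pt "255 -0.075 0 0 0 0 0" --pt "255 -0.1 0 0 0 0 0" --pt "255 -0.125 0 0 0 0 0" --pt "255 -0.15 0 0 0 0 0" --pt "255 -0.17 0 0 0 0 0"

```text
time: 42.02
tool_pos: [454.5, -177.2, 199.5]
tcp_rot: [96.7, 89.9, -22.4]
ft_force: [0.3, 0.1, -2.1]
finger_gap: 7.6
```

Run:
```python
from h import *
s=snap('wrist','w29.png')
plan([512.6,48.5,200],-29.1)
```

```text
tcp [ 456.4 -178.1  203.8] jaw -29.1 t 42.0667 | delta [ 0.0034 -0.0611 -0.2254] rot [ 0.0001 -0.0002 -0.0067] j6 1.8 F [ 3.3 -1.7  1. ] gap 7.5
```

View pics/w29.png

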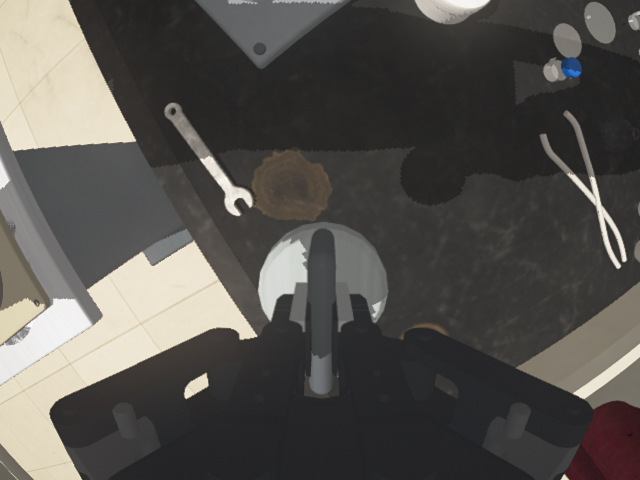

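>>> drive_tool --pt "255 0 -0.005 -0.02 -0.04 0 0" --pt "255 0 -0.012 -0.045 -0.1 0 0" --pt "255 0 -0.019 -0.07 -0.17 0 0" --pt "255 0 -0.026 -0.095 -0.25 0 0" --pt "255 0 -0.033 -0.12 -0.33 0 0" --pt "255 0 -0.04 -0.145 -0.41 0 0" --pt "255 0 -0.047 -0.17 -0.5 0 0" --pt "255 0 -0.053 -0.195 -0.59 0 0" --pt "255 0 -0.058 -0.215 -0.66 0 0" --pt "255 0 -0.061 -0.225 -0.69 0 0"

```text
time: 42.9
tool_pos: [510.4, 51.3, 196.6]
tcp_rot: [-136.0, 89.9, 144.8]
ft_force: [1.1, 1.1, -2.2]
finger_gap: 7.5
```

>>> drive_tool --pt "255 0 0 0 0 0 0" --pt "255 0 0 0 0 0 0" --pt "255 0 0 0 0 0 0" --pt "255 0 0 0 0 0 0" --pt "255 0 0 0 0 0 0" --pt "255 0 0 0 0 0 0" --pt "255 0 0 0 0 0 0" --pt "255 0 0 0 0 0 0" --pt "255 0 0 0 0 0 0" --pt "255 0 0 0 0 0 0"

```text
time: 43.73
tool_pos: [510.7, 48.9, 197.1]
tcp_rot: [-0.0, 90.0, -79.6]
ft_force: [0.2, 0.5, -2.8]
finger_gap: 7.5
```

Run:
```python
from h import *
s=snap('wrist','w30.png')
plan([512.7,48.5,157.5],10.8)
```

```text
tcp [510.7  48.9 197.1] jaw 10.42 t 43.7833 | delta [0.0396 0.0019 0.0008] rot [-0.0066  0.      0.0001] j6 -10.7 F [ 0.4  0.1 -2.6] gap 7.7
```

View pics/w30.png

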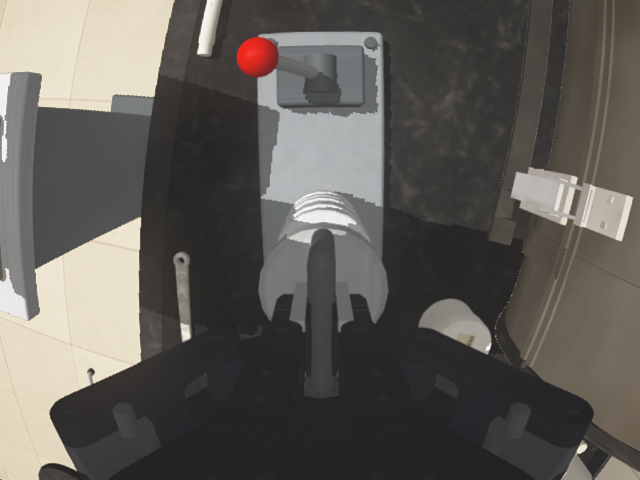

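>>> drive_tool --pt "255 0.008 0.0015 0.0008 0 0 0" --pt "255 0.015 0.0015 0.0008 0 0 0" --pt "255 0.022 0.0015 0.0008 0 0 0" --pt "255 0.026 0.0015 0.0008 0 0 0" --pt "255 0.028 0.0015 0.0008 0 0 0" --pt "255 0.029 0.0015 0.0008 0 0 0" --pt "255 0.029 0.0015 0.0008 0 0 0" --pt "255 0.029 0.0015 0.0008 0 0 0" --pt "255 0.029 0.0015 0.0008 0 0 0" --pt "255 0.029 0.0015 0.0008 0 0 0"

```text
time: 44.62
tool_pos: [512.6, 48.4, 168.5]
tcp_rot: [76.8, 90.0, -2.7]
ft_force: [-0.1, 1.0, -2.1]
finger_gap: 6.9
```

Run:
```python
from h import *
s=snap('wrist','w31.png')
plan([512.7,48.5,157.5],10.8)
crop(s,320,270,100,80,4,'w31c.png')
```

```text
tcp [512.6  48.4 168.5] jaw 10.43 t 44.6667 | delta [ 0.011   0.0001 -0.    ] rot [-0.0065  0.0002 -0.0007] j6 -10.7 F [ 0.4 -0.4 -2.4] gap 7.2
```

View pics/w31c.png

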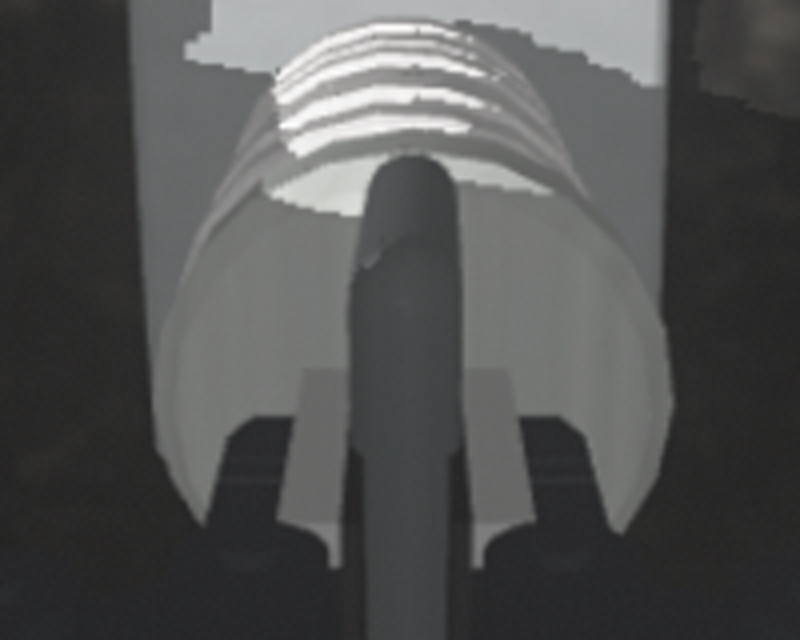

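>>> drive_tool --pt "255 0.003 0 0 0 0 0" --pt "255 0.005 0 0 0 0 0" --pt "255 0.006 0 0 0 0 0" --pt "255 0.007 0 0 0 0 0" --pt "255 0.008 0 0 0 0 0" --pt "255 0.009 0 0 0 0 0" --pt "255 0.01 0 0 0 0 0" --pt "255 0.011 0 0 0 0 0" --pt "255 0.0115 0 0 0 0 0" --pt "255 0.0115 0 0 0 0 0"

```text
time: 45.5
tool_pos: [512.8, 48.5, 157.1]
tcp_rot: [82.3, 89.9, 2.7]
ft_force: [-0.7, -0.9, 1.5]
finger_gap: 7.3
```

Run:
```python
from h import *
s=snap('wrist','w32.png')
plan([512.7,48.5,157.5],10.8)
crop(s,320,270,100,80,4,'w32c.png')
```

```text
tcp [512.7  48.5 157.1] jaw 10.43 t 45.55 | delta [-0.0004 -0.     -0.    ] rot [-0.0065  0.0002 -0.0009] j6 -10.7 F [-0.1  0.   1. ] gap 7.5
```

View pics/w32c.png

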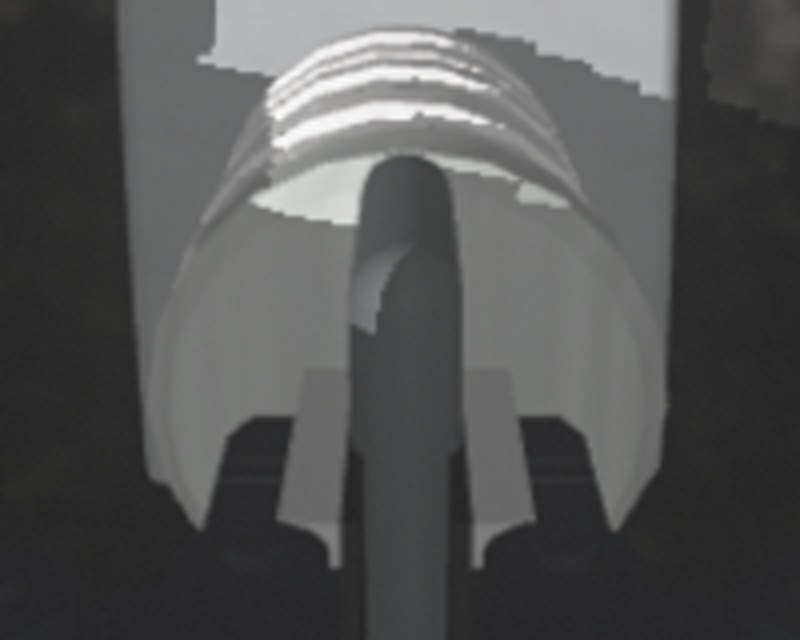

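>>> drive_tool --pt "200 0 0 0 0 0 0" --pt "150 0 0 0 0 0 0" --pt "120 0 0 0 0 0 0" --pt "120 0 0 0 0 0 0" --pt "120 0 0 0 0 0 0" --pt "120 -0.005 0 0 0 0 0" --pt "120 -0.015 0 0 0 0 0" --pt "120 -0.03 0 0 0 0 0" --pt "120 -0.05 0 0 0 0 0" --pt "120 -0.07 0 0 0 0 0"

```text
time: 46.38
tool_pos: [512.2, 48.4, 228.1]
tcp_rot: [-82.8, 90.0, -162.4]
ft_force: [0.1, 0.3, 0.2]
finger_gap: 45.4
```

>>> drive_tool --pt "120 -0.02 0 -0.01 0 0 0" --pt "120 -0.03 0 -0.02 0 0 0" --pt "120 -0.03 0 -0.02 0 0 0" --pt "120 -0.03 0 -0.02 0 0 0" --pt "120 -0.03 0 -0.02 0 0 0" --pt "120 -0.03 0 -0.02 0 0 0" --pt "120 -0.03 0 -0.02 0 0 0" --pt "120 -0.03 0 -0.02 0 0 0" --pt "120 -0.03 0 -0.02 0 0 0" --pt "120 -0.03 0 -0.02 0 0 0"

```text
time: 47.22
tool_pos: [508.6, 67.9, 256.2]
tcp_rot: [-93.4, 90.0, -172.9]
ft_force: [-0.5, -0.7, 0.2]
finger_gap: 45.3
```

Run:
```python
from h import *
s=snap('wrist','w33.png'); u,v=w2px(s,[512.6,48.5,146],True);print(u,v); crop(s,int(u),int(v),80,70,5,'w33c.png'); t=snap('scene','s33.png'); crop(t,300,230,75,60,5,'s33c.png')
plan([420,163,230],10)
```

```text
321.4997969541293 265.40565206113297
tcp [508.7  68.1 256.5] jaw 10.42 t 47.3167 | delta [ 0.0265 -0.0701 -0.1094] rot [ 0.0073 -0.0001  0.0002] j6 -8.5 F [ 0.6  0.7 -0.8] gap 45.1
```

View pics/w33c.png

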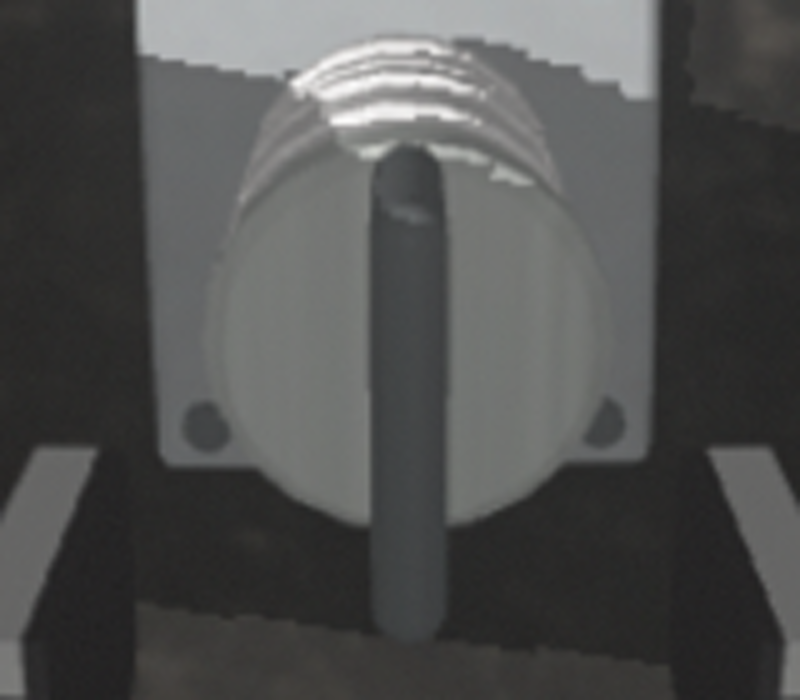

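View pics/s33c.png

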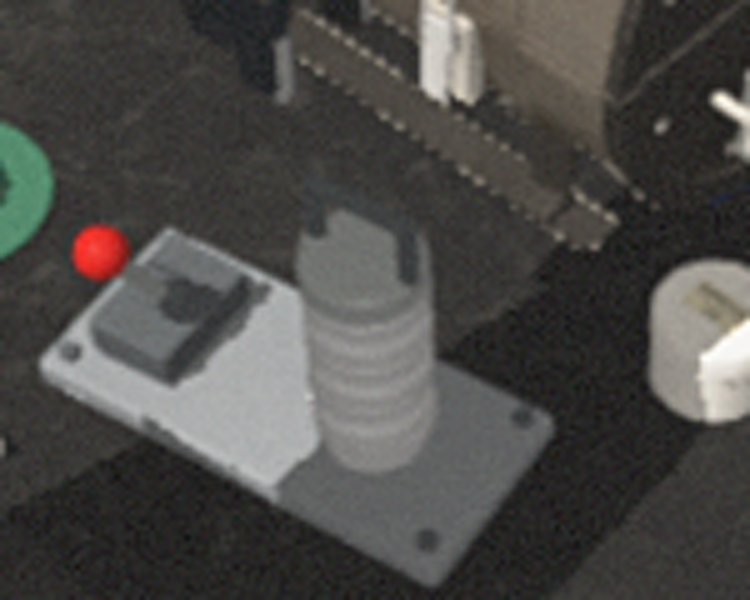

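Run:
```python
from h import *
s=snap('wrist')
f=lambda a,b,z: px2w(s,321-80+a/5,265-70+b/5,z,True)
for z in (146,153): print(z,circ([f(a,b,z) for a,b in [(205,335),(612,335),(409,150),(370,527),(450,527),(265,470),(552,470)]]))
for z in (178,185):
  a=f(410,205,z);b=f(409,625,z);print(z,(a+b)/2,np.linalg.norm(a-b))
# plane geometry: plate
yw=np.radians(10.9); X=np.array([np.cos(yw),np.sin(yw)]);Y=np.array([-np.sin(yw),np.cos(yw)])
P=np.array([512.4,48.4]); pv=P+125*Y; print('pivot',pv)
for q in (-.5,.5): print('ball',pv+80*np.sin(q)*X, 40+80*np.cos(q))
```

```text
146 (array([513.46318528,  49.57818493]), np.float64(29.057563252866522))
153 (array([513.00393233,  51.91123637]), np.float64(28.25417983908763))
178 [513.39281322  49.88598472 178.        ] 57.63022241439019
185 [512.86934423  52.54683295 185.        ] 55.806340202801
pivot [488.76306963 171.14483909]
ball [451.10098285 163.89226432] 110.20660495122982
ball [526.4251564  178.39741386] 110.20660495122982
```

Run:
```python
from h import *
plan([402,154.5,200],10.9)
```

```text
tcp [508.7  68.1 256.6] jaw 10.42 t 47.3667 | delta [ 0.0566 -0.0893 -0.1043] rot [-0.0083  0.      0.0001] j6 -8.5 F [-0.1  0.4  1. ] gap 45.6
```

>>> drive_tool --pt "255 0 -0.015 -0.018 0 0 0" --pt "255 0 -0.03 -0.035 0 0 0" --pt "255 0 -0.048 -0.056 0 0 0" --pt "255 0.01 -0.066 -0.077 0 0 0" --pt "255 0.03 -0.08 -0.095 -0.008 0 0" --pt "255 0.05 -0.0893 -0.104 -0.008 0 0" --pt "255 0.0566 -0.0893 -0.104 -0.008 0 0" --pt "255 0.0566 -0.0893 -0.104 -0.008 0 0" --pt "255 0.0566 -0.0893 -0.104 -0.008 0 0" --pt "255 0.0566 -0.0893 -0.104 -0.008 0 0"

```text
time: 48.2
tool_pos: [403.4, 153.9, 201.4]
tcp_rot: [85.0, 89.9, 5.8]
ft_force: [0.7, -0.3, -0.3]
finger_gap: -0.0
```

Run:
```python
from h import *
s=snap('wrist','w34.png')
plan([402,154.5,102],10.9)
h,S,V=cv2.split(hsv(s));r=((S>150)&((h<5)|(h>175))).astype(np.uint8); c,st,mm=max(blobs(r),key=lambda b:b[1][4]);print('ball',c,px2w(s,*c,110,True).round(1))
```

```text
tcp [403.5 153.9 201.5] jaw 10.83 t 48.25 | delta [ 0.0995 -0.0016 -0.0009] rot [-0.0012  0.0001 -0.0021] j6 3.2 F [0.1 0.3 1. ] gap -0.1
ball [392.12014453 247.14182475] [450.2 162.  110. ]
```

View pics/w34.png

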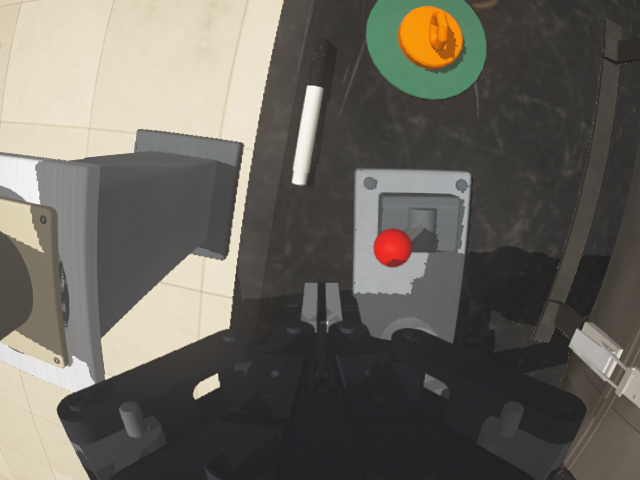

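>>> drive_tool --pt "255 0.02 -0.002 0 0 0 0" --pt "255 0.04 -0.002 0 0 0 0" --pt "255 0.06 -0.002 0 0 0 0" --pt "255 0.08 -0.002 0 0 0 0" --pt "255 0.095 -0.002 0 0 0 0" --pt "255 0.1 -0.002 0 0 0 0" --pt "255 0.1 -0.002 0 0 0 0" --pt "255 0.1 -0.002 0 0 0 0" --pt "255 0.1 -0.002 0 0 0 0" --pt "255 0.1 -0.002 0 0 0 0"

```text
time: 49.08
tool_pos: [401.3, 154.0, 101.5]
tcp_rot: [92.2, 89.9, 13.1]
ft_force: [-0.4, -0.6, -0.5]
finger_gap: -0.2
```

>>> drive_tool --pt "255 0 0.008 0 0 0 0" --pt "255 0 0.016 0 0 0 0" --pt "255 0 0.024 0 0 0 0" --pt "255 0 0.032 0 0 0 0" --pt "255 0 0.04 0 0 0 0" --pt "255 0 0.048 0 0 0 0" --pt "255 0 0.056 0 0 0 0" --pt "255 0 0.064 0 0 0 0" --pt "255 0 0.07 0 0 0 0" --pt "255 0 0.07 0 0 0 0"

```text
time: 49.92
tool_pos: [470.1, 167.3, 100.1]
tcp_rot: [88.8, 90.0, 9.7]
ft_force: [0.0, 0.5, 0.8]
finger_gap: -0.1
```

Run:
```python
from h import *
s=snap('wrist','w35.png')
plan([488,171,102],10.9)
```

```text
tcp [469.4 167.1  99.9] jaw 10.88 t 49.9667 | delta [-0.0021  0.019  -0.0003] rot [-0.0003  0.     -0.    ] j6 2.8 F [ 0.2 -0.2  0.3] gap -0.1
```

View pics/w35.png

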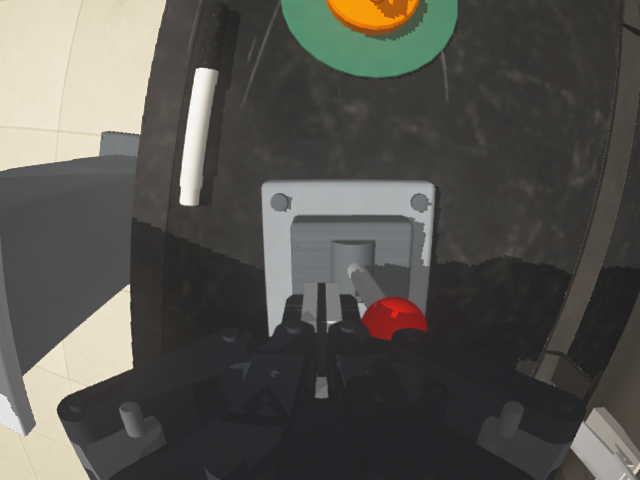

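>>> drive_tool --pt "255 -0.003 0.004 0 0 0 0" --pt "255 -0.003 0.008 0 0 0 0" --pt "255 -0.003 0.011 0 0 0 0" --pt "255 -0.003 0.014 0 0 0 0" --pt "255 -0.003 0.016 0 0 0 0" --pt "255 -0.003 0.018 0 0 0 0" --pt "255 -0.003 0.02 0 0 0 0" --pt "255 -0.003 0.022 0 0 0 0" --pt "255 -0.003 0.022 0 0 0 0" --pt "255 -0.003 0.022 0 0 0 0"

```text
time: 50.8
tool_pos: [490.7, 171.3, 103.1]
tcp_rot: [91.8, 90.0, 12.7]
ft_force: [-0.0, 0.9, -0.3]
finger_gap: 0.0
```

```bash
cat > ball.py <<'E'
from h import *
# ball center constrained to the swing circle: find q minimising pixel distance to mask circle (min enclosing)
import sys
yw=np.radians(10.9); X=np.array([np.cos(yw),np.sin(yw),0]);Y=np.array([-np.sin(yw),np.cos(yw),0])
pv=np.array([512.4,48.4,40])+125*Y
s=snap('wrist',sys.argv[1]); h,S,V=cv2.split(hsv(s));r=((S>150)&((h<5)|(h>175))).astype(np.uint8); c,st,mm=max(blobs(r,30),key=lambda b:b[1][4])
t=snap('top'); ht,St,Vt=cv2.split(hsv(t)); rt=((St>150)&((ht<6)|(ht>174))&(Vt>70)).astype(np.uint8); rt[:230]=0; rt[:, :200]=0; rt[:,330:]=0; rt[330:]=0
print('wrist ball',c.round(1),st)
for b in blobs(rt,10): print('top red',b[0].round(1),b[1][4])
for q in np.arange(0,1.11,.1):
    p=pv+80*np.sin(q-.5)*X+[0,0,80*np.cos(q-.5)]
    print(round(q,1),w2px(s,p,True).round(0),w2px(t,p).round(1))
plan([488,171,102],10.9)
E
python3 ball.py w36.png
```

```text
wrist ball [388.6 312.7] [ 359  289   62   51 2248]
0.0 [223. 311.] [260.6 293.5]
0.1 [238. 315.] [259.7 290. ]
0.2 [255. 319.] [258.9 286.4]
0.3 [274. 321.] [258.  282.7]
0.4 [295. 323.] [257.2 278.9]
0.5 [315. 324.] [256.4 275.1]
0.6 [336. 323.] [255.7 271.3]
0.7 [357. 322.] [255.  267.5]
0.8 [376. 319.] [254.4 263.9]
0.9 [393. 315.] [253.8 260.4]
1.0 [409. 311.] [253.4 257. ]
1.1 [422. 306.] [253. 254.]
tcp [490.6 171.3 103.2] jaw 10.88 t 50.9 | delta [ 0.0012 -0.0027 -0.0002] rot [-0.0003 -0.     -0.0005] j6 2.7 F [ 0.3  0.8 -0. ] gap -0.1
```

View pics/w36.png

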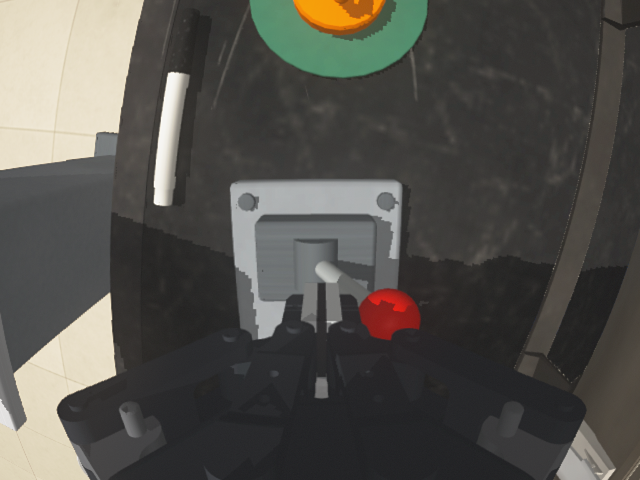

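>>> drive_tool --pt "255 0 0.001 0 0 0 0" --pt "255 0 0.002 0 0 0 0" --pt "255 0 0.003 0 0 0 0" --pt "255 0 0.004 0 0 0 0" --pt "255 0 0.005 0 0 0 0" --pt "255 0 0.006 0 0 0 0" --pt "255 0 0.007 0 0 0 0" --pt "255 0 0.007 0 0 0 0" --pt "255 0 0.007 0 0 0 0" --pt "255 0 0.007 0 0 0 0"

```text
time: 51.73
tool_pos: [497.5, 172.6, 103.1]
tcp_rot: [85.5, 90.0, 6.4]
ft_force: [0.6, 0.8, 0.4]
finger_gap: 0.1
```

```bash
python3 ball.py w37.png
```

```text
wrist ball [386.8 311.1] [ 358  286   59   54 2330]
0.0 [207. 310.] [260.6 293.5]
0.1 [222. 315.] [259.7 290. ]
0.2 [238. 318.] [258.9 286.4]
0.3 [257. 321.] [258.  282.7]
0.4 [277. 323.] [257.2 278.9]
0.5 [297. 324.] [256.4 275.1]
0.6 [318. 323.] [255.7 271.3]
0.7 [339. 322.] [255.  267.5]
0.8 [358. 319.] [254.4 263.9]
0.9 [377. 316.] [253.8 260.4]
1.0 [393. 312.] [253.4 257. ]
1.1 [407. 307.] [253. 254.]
tcp [497.5 172.6 103.1] jaw 10.88 t 51.8333 | delta [ 0.0011 -0.0096 -0.0002] rot [-0.0003  0.     -0.0004] j6 2.7 F [-0.7 -0.  -0.3] gap -0.1
```

>>> drive_tool --pt "255 0 -0.01 0 0 0 0" --pt "255 -0.005 -0.025 0 0 0 0" --pt "255 -0.03 -0.04 0 0 0 0" --pt "255 -0.065 -0.05 0 0 0 0" --pt "255 -0.1 -0.06 0 0 0 0" --pt "255 -0.13 -0.06 0 0 0 0" --pt "255 -0.15 -0.06 0 0 0 0" --pt "255 -0.15 -0.06 0 0 0 0" --pt "255 -0.15 -0.06 0 0 0 0" --pt "255 -0.15 -0.06 0 0 0 0"

```text
time: 52.67
tool_pos: [438.2, 161.2, 252.3]
tcp_rot: [-85.9, 90.0, -165.0]
ft_force: [0.2, -0.1, -0.5]
finger_gap: -0.1
```

```bash
python3 ball.py w38.png
python3 - <<'E'
from h import *
t=snap('scene'); crop(t,290,240,110,85,3.5,'s38c.png')
E
```

```text
wrist ball [428.6 230.6] [413 215  32  32 776]
0.0 [338. 228.] [260.6 293.5]
0.1 [347. 229.] [259.7 290. ]
0.2 [357. 230.] [258.9 286.4]
0.3 [367. 231.] [258.  282.7]
0.4 [378. 231.] [257.2 278.9]
0.5 [388. 231.] [256.4 275.1]
0.6 [398. 231.] [255.7 271.3]
0.7 [408. 231.] [255.  267.5]
0.8 [416. 230.] [254.4 263.9]
0.9 [425. 229.] [253.8 260.4]
1.0 [432. 228.] [253.4 257. ]
1.1 [438. 227.] [253. 254.]
tcp [437.7 161.  251.3] jaw 10.88 t 52.7667 | delta [ 0.1492  0.0517 -0.0003] rot [-0.0003  0.0002  0.0027] j6 3.0 F [ 0.6  0.6 -0.8] gap -0.2
```

View pics/w38.png

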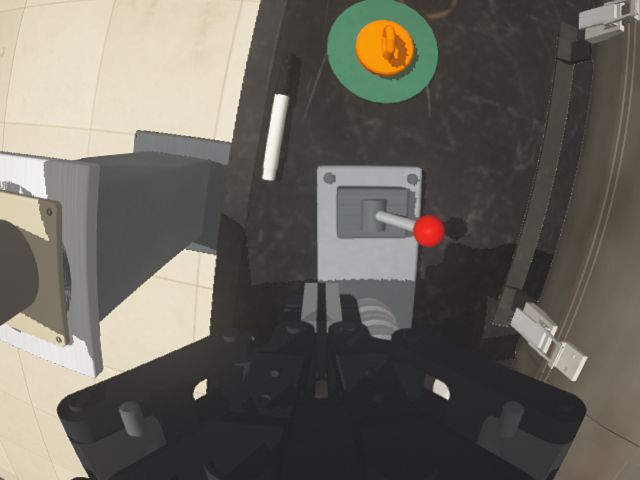

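View pics/s38c.png

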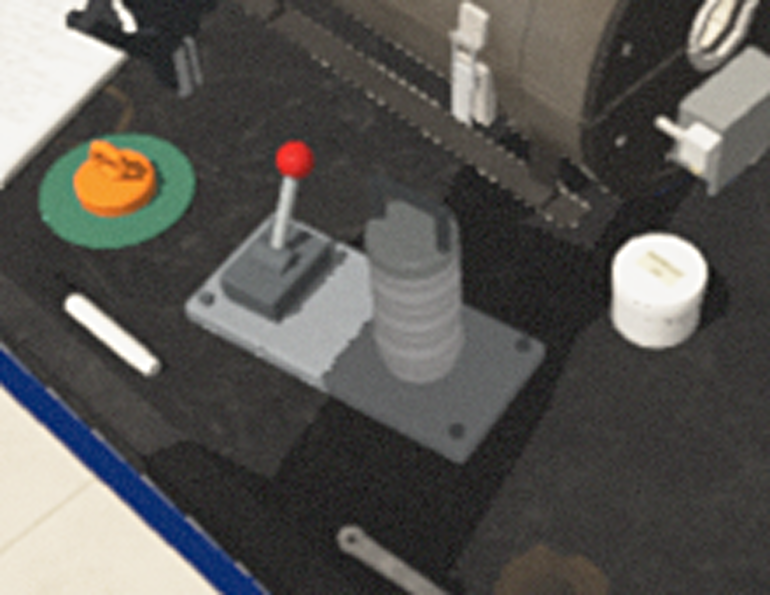

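```bash
python3 -c "
from h import *
print(hand_in()); print(sense()['time'])"
```

```text
the job is handed in; nothing more can be done
None
the job is handed in; nothing more can be done
```

The pump port is set up for the leak test and the job is handed in; I got no verdict back, so the following is from my own camera checks. The run took about 53 s of the 200 s.

- **Dust cover:** it stands upright near the centre of the green mat. I placed it at about (470, 340), and the mat centre measured (470.5, 340.6).
- **Spacers:** all three on the bench are stacked on the port. After each placing the rim measured about 30 mm radius at its seated height (70, 100 and 130 mm), within about 1 mm of the port axis.
- **End cap:** it sits on top and is let go, within about 1.5 mm of the port axis. Its circle measured 29 mm instead of 30 mm at the seated height, and its bar 57.6 mm against the 60 mm I took for its length. Both differ in the direction that rules out a gap. The gripper height at contact (157.1 mm against an expected 157.5) and the last pictures also show it fully home.
- **Lever:** it was pushed over only after the cap was on. The last wrist view puts it at about 0.95 rad, with an uncertainty of about 0.03, against the 0.85 needed.
- **Left alone:** I never touched the tin, vial, wrench or marker. The tin, wrench and marker look unmoved in the later pictures; I did not recheck the vial at the end. The gripper ended closed, empty and clear of everything.
- **Camera disagreement:** the scene and top cameras differed by up to 6 mm on some points, so I used the wrist camera for all fine positioning.

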